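Set up the vial-labelling station

TASK

Get the vial-labelling station ready: press down on the blue pad and drag it towards you, out from under its hood, until it is fully home against the front stop. Slide the aluminium fence along its slots until its upright wall is in line with the red mark, and only then tighten the black clamp knob clockwise as far as it goes. Stand every loose pen and marker upright in the green pen tidy, without knocking over the vials nearby, and let go of everything.

Things in the scene. Friction and masses are not known exactly. Their poses are not given: they have to be found in the camera images.
- station: Fixed white board 180 (its x) x 360 (its y) x 10 mm; origin at the centre of its underside, x away from its front edge. Left half (y 25 to 165 mm): channel along x for the blue pad, rails and front stop flush with the pad top; a grey hood 34 mm high covers its rear (x 21 to 89 mm). Right half: fence and clamp knob. A 0.3 m tall titrator is close behind; the worktop to the left is open.
- pad (a joint): Travel of the blue pad towards the front edge of the station (its -x), m: 0 = pushed back under the hood, 0.050 = fully home against the front stop. About 2 N to slide; no edge can be gripped, it must be pressed from above and dragged by friction, with 5 to 25 N of pressure.
- pad_front (a point): Middle of the front edge of the blue pad, at its top surface, 18 mm above the worktop. The pad is 110 mm long (station x, behind this point) and 120 mm wide; at least the front 54 mm of it are clear of the hood.
- fence (a joint): Travel of the aluminium fence along the station's +y (to the left, towards the pad), m: 0 to 0.055. About 2 N to slide.
- fence_top (a point): Centre of the top of the fence's upright wall: 90 mm long (station x), 10 mm thick (station y), top 55 mm above the worktop; the wall stands free on a 4 mm foot plate that extends 100 mm to the right (-y), its upper side 15 mm above the worktop. Grip it across its thickness.
- mark: Small red tab, 10 x 4 x 4 mm (4 mm along station y), fixed at the front edge of the board; origin at the centre of its underside, axes parallel to the station's. The fence is set when fence_top and the mark have the same station y.
- clamp (a joint): Angle of the clamp knob, rad: 0 = slack, 1.4 = end stop (fully tight). Grows clockwise seen from above. Turns with light friction.
- clamp_grip (a point): On the (vertical) axis of the clamp knob at the height to grip it, 52 mm above the worktop. The knob has an upright straight grip bar, 34 mm long, 14 mm thick, from 29 to 59 mm above the worktop, over a round foot 60 mm across; at joint value 0 the bar lies along station x, and it turns with the knob.
- tidy_mouth (a point): Centre of the open top of the green square pen tidy, 104 x 104 mm outside, 95 mm high, fixed, walls and two crossing dividers 4 mm thick (dividers along its own x and y through its centre), floor 4 mm thick: four wells, each 46 mm square, centred 25 mm from the middle along x and along y of this frame.
- blue_marker: White and blue marker, 138 mm long (its y), 10 mm across, 11 mm high, 12 g; origin at the middle of its length on its underside. It lies flat on the worktop at the start. Either end may be up in the tidy.
- black_marker: White and black marker, the same size and axes.
- red_pen: White and red pen, 142 mm long (its y), 9 mm across, 12 g; same axes.
- red_pen_2: A second white and red pen, the same. Some of the four pens and markers may be absent.
- vial_white: Bystander: glass vial with white cap, 23 mm across, 47 mm high, standing; origin at the centre of its underside.
- vial_blue: Bystander: glass vial with blue cap, the same size.
Things that resemble listed ones, but are neither listed nor needed, are in the scene too. Of the things shaped like the part that bears tidy_mouth, the green one is meant.

How it is judged:
On the way, in this order (a step that is already met when the one before it is completed fails the run):
1. the fence wall is in line with the red mark while the clamp knob is still slack (y of fence_top in the frame of mark between -0.004 and 0.004 m and value of joint clamp below 0.5 rad), for 0.2 s.
2. the clamp knob is tightened with the fence at the mark (y of fence_top in the frame of mark between -0.004 and 0.004 m and value of joint clamp above 1.2 rad), for 0.2 s.
At the end, for the whole second after the job is handed in: The pad is within 3 mm of its front stop, the middle of the fence wall within 4 mm of the mark (along station y), the clamp knob beyond 1.2 rad, and every pen present stands at rest in the tidy, within 0.65 rad of upright, its middle inside the tidy below the rim (all of step 2 and value of joint pad above 0.047 m and (angle between blue_marker's own y axis and vertical below 0.65 rad or angle between blue_marker's own y axis and vertical above 2.49 rad) and x of blue_marker in the frame of tidy_mouth between -0.05 and 0.05 m and y of blue_marker in the frame of tidy_mouth between -0.05 and 0.05 m and z of blue_marker in the frame of tidy_mouth between -0.06 and 0 m and linear speed of each of blue_marker, black_marker, red_pen, red_pen_2 below 0.03 m/s and (angle between black_marker's own y axis and vertical below 0.65 rad or angle between black_marker's own y axis and vertical above 2.49 rad) and x of black_marker in the frame of tidy_mouth between -0.05 and 0.05 m and y of black_marker in the frame of tidy_mouth between -0.05 and 0.05 m and z of black_marker in the frame of tidy_mouth between -0.06 and 0 m and (angle between red_pen's own y axis and vertical below 0.65 rad or angle between red_pen's own y axis and vertical above 2.49 rad) and x of red_pen in the frame of tidy_mouth between -0.05 and 0.05 m and y of red_pen in the frame of tidy_mouth between -0.05 and 0.05 m and z of red_pen in the frame of tidy_mouth between -0.06 and 0 m and (angle between red_pen_2's own y axis and vertical below 0.65 rad or angle between red_pen_2's own y axis and vertical above 2.49 rad) and x of red_pen_2 in the frame of tidy_mouth between -0.05 and 0.05 m and y of red_pen_2 in the frame of tidy_mouth between -0.05 and 0.05 m and z of red_pen_2 in the frame of tidy_mouth between -0.06 and 0 m); the robot touches nothing.
It fails at once if the white vial is knocked over (angle between vial_white's own z axis and vertical above 0.7 rad).
It fails at once if the blue vial is knocked over (angle between vial_blue's own z axis and vertical above 0.7 rad).
Of blue_marker, black_marker, red_pen, red_pen_2 only 3 to 4 are there at a start; the rules pass over those that are not, and their reading is None.
At some moment in a run one of blue_marker, black_marker, red_pen, red_pen_2 may be knocked a few centimetres aside while the robot is not near it.
It also fails if it takes over 210 s, if anything falls off the work surface, if the arm or the gripper's body presses on something with over 40 N, if the wrist force passes 120 N, or if a joint passes its speed limit or range.

ROBOT

A 7-joint arm with a two-finger parallel gripper is mounted at the origin on a cart in front of the work surface, level with it; the furniture and walls round the work are solid. World frame = base frame: x ahead of the robot, y to its left, z up, the work surface at z = 0. Lengths are in m, angles in rad, forces in N, time in s.
With the tool pointing down it reaches from about 0.4 to 0.85 m from the base axis. Payload 10.4 kg.
Tool frame: the origin (TCP) lies between the finger pads; the fingertips stand 19 mm ahead of it and the grasp point (between the pads) is the TCP; z points along the fingers, x is the direction in which the jaws open and shut, and the axes are right-handed (so a half turn about z gives the same grasp; the last joint's range is limited). The gripper opens to 87 mm and grips with 3 to 60 N. Pads are 19 mm wide; open, the fingers measure 117 mm over their backs; the gripper's body (75 mm by 190 mm) begins 51 mm behind the grasp point.
Start: joints at [1.207, 0.332, -0.065, 1.46, 0.022, 1.35, -0.088], TCP at [0.209, -0.589, 0.242] pointing down, gripper open.
Joint ranges: [-2.6, 2.6], [-0.5, 2.12], [-1.47, 1.34], [0.16, 2.42], [-1.27, 4.41], [0.06, 2.06], [-2.6, 2.6]. Speed limits (rad/s): [2.22, 2.22, 2.79, 2.79, 3.14, 3.14, 3.14].

INTERFACE

Orientations are given as a unit quaternion [x, y, z, w].
In Python, from bench import * gives the robot as it stands.
- The arm moves only by the tool step_arm, never from a script. Its argument "commands" is a list of rows, each a list of 6 numbers: the shift along the tool's x, y, z in m, then the turn, a rotation vector about the tool's x, y, z in rad. In form: [[tx, ty, tz, rx, ry, rz], ...]. A call has 1 to 12 rows; each row shifts and turns the commanded pose from where the row before left it, along the tool's axes as they then stand; what a row does not reach is not made up. A row lasts 1/10 s, in which the tool goes at most 50 mm and 8.59 degrees, less where a joint would pass 70% of its speed; a pose out of reach is approached as far as the arm can. A call with a gripper value outside its range is refused whole. "gripper" is the opening, from 0 (shut) to 1 (fully open), set as the call begins (left out, the last holds). The fingers move at their own pace and stop on an object; "grip_force" is the grip in N (left out, the last holds). Time passes only in rows, so rows that do not move let the fingers close. It gives the time, the measured TCP pose, the force and the opening at its end, in the units of the state.
- read_state(): the state, without advancing time (a new reading comes with each control period).
- camera(name): name is "scene" or "top"; returns the picture (384x512x3 uint8, red, green, blue); there is no depth.
- get_calibration(name): a dict with "fx", "fy", "cx", "cy" (pixels), "R" (3x3) and "t" (3): a world point X has camera coordinates R X + t. Camera axes: x right, y down, z forward; pixel columns grow to the right and rows downward; lengths in m; the calibration is good to about 2 mm. A picture is of the moment at which its call begins. get_calibration takes no time and is no camera call.
- close_job(): hands the job in, once; it reports no verdict.
The state is a dict: "time": time; "joint_positions": joint angles; "joint_vel": joint speeds; "joint_torque": joint torques, N m; "ee_pos": TCP position; "eef_rot": TCP orientation; "ft_force": force on the tool from outside, world axes, zero at the start; "torque": the same for the moment, N m; "width": finger opening in m.
Only numpy, scipy, OpenCV 4.12 (cv2) and the standard library are available. Lean on these libraries where they do the work, as an engineer would, in place of code of your own. Each camera call takes 0.05 s, during which the arm holds its last target. There are 200 camera calls.

## Working session

There is one attempt and no reset: what is moved stays moved. The work goes in short steps, Python scripts to look and compute and a tool call to move; the robot and the scene stay as the last step left them, time stands still between calls to the robot, and variables do not carry over. Pictures are saved under pics/ and viewed, on a budget of 14 in all, crops included, one or two more only if the job needs it, and the job is handed in when it is done.

Besides the shell and the picture viewer there is one more tool, called by a JSON object that holds its "api" and its "payload". step_arm: Moves the arm, as the interface text tells. Its arguments: {"type":"object","properties":{"commands":{"type":"array","items":{"type":"array","items":{"type":"number"}}},"gripper":{"type":"number"},"grip_force":{"type":"number"}},"required":["commands"]}

```bash
mkdir -p pics; python3 - <<'E'
from bench import *
import cv2
for n in ("top","scene"):
    im=camera(n); cv2.imwrite(f"pics/{n}0.png",cv2.resize(im[:,:,::-1],(800,600),interpolation=cv2.INTER_CUBIC)); cv2.imwrite(f"raw_{n}0.png",im[:,:,::-1])
    print(n,get_calibration(n))
s=read_state();print(s)
E
```

```text
top {'fx': 390.7702141465083, 'fy': 390.7702141465083, 'cx': 256.13307382884744, 'cy': 190.00591149812055, 'R': array([[ 0.02770509, -0.99956485, -0.01012621],
       [-0.99794323, -0.02707148, -0.05810712],
       [ 0.0578077 ,  0.01171525, -0.998259  ]]), 't': array([-0.17815556,  0.53131596,  1.55711203])}
scene {'fx': 435.3252986002467, 'fy': 435.3252986002467, 'cx': 262.04202302061776, 'cy': 196.09010563103973, 'R': array([[-0.73115296, -0.68188326,  0.02122664],
       [-0.42956168,  0.43598202, -0.79082011],
       [ 0.52999256, -0.58732861, -0.61168046]]), 't': array([0.24947888, 0.36018667, 1.39216659])}
{'time': 0.1, 'joint_positions': array([ 1.20742137,  0.33277285, -0.06470815,  1.4608368 ,  0.02161913,
        1.34992421, -0.08853946]), 'joint_vel': array([ 0.00114244, -0.00176075,  0.00048653, -0.00094297,  0.00057198,
        0.00092891,  0.00098573]), 'joint_torque': array([ 1.57712591e-03, -6.24547291e+01,  2.47105944e-02, -3.90720785e+01,
       -6.14542002e-02,  3.66043788e-02,  1.10026244e-04]), 'ee_pos': array([ 0.20877481, -0.58875845,  0.2408657 ]), 'eef_rot': array([ 8.16764590e-01, -5.76970724e-01, -5.28747096e-04, -3.28569166e-04]), 'ft_force': array([ 0.28880563, -0.75358449, -0.1676827 ]), 'torque': array([-0.02896075,  0.02378422,  0.01134463]), 'width': 0.08697388466675596}
```

View pics/top0.png

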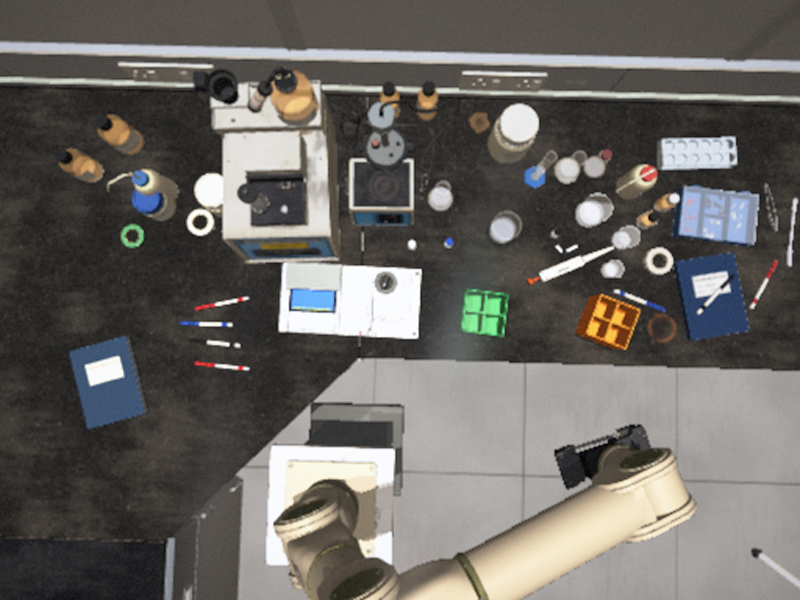

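View pics/scene0.png

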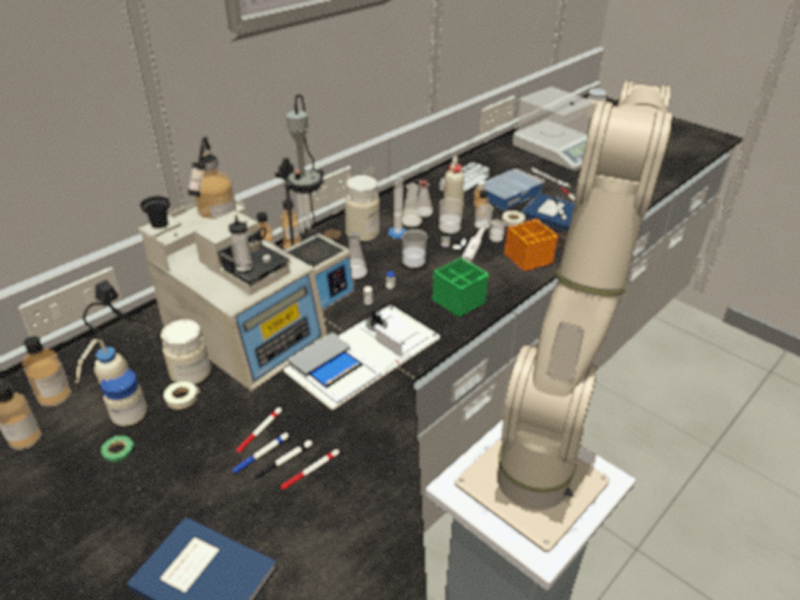

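The pens are in the left cluster: red, blue, black, red at about (220,302), (207,323), (224,344) and (222,366) in the top view. The station is at (350,300), the green tidy at (485,312) and the vials at (412,244) and (448,242). I'll look at these enlarged.

```bash
python3 - <<'E'
import cv2,numpy as np
t=cv2.imread("raw_top0.png");s=cv2.imread("raw_scene0.png")
def c(im,x,y,w,h,W,H): return cv2.resize(im[y:y+h,x:x+w],(W,H),interpolation=cv2.INTER_CUBIC)
a=c(t,172,145,100,75,400,300);b=c(t,110,180,60,65,400,300)
d=c(s,180,190,104,78,400,300);e=c(s,145,255,80,60,400,300)
cv2.imwrite("pics/m1.png",np.vstack([np.hstack([a,b]),np.hstack([d,e])]))
E
```

```text
(no output)
```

View pics/m1.png

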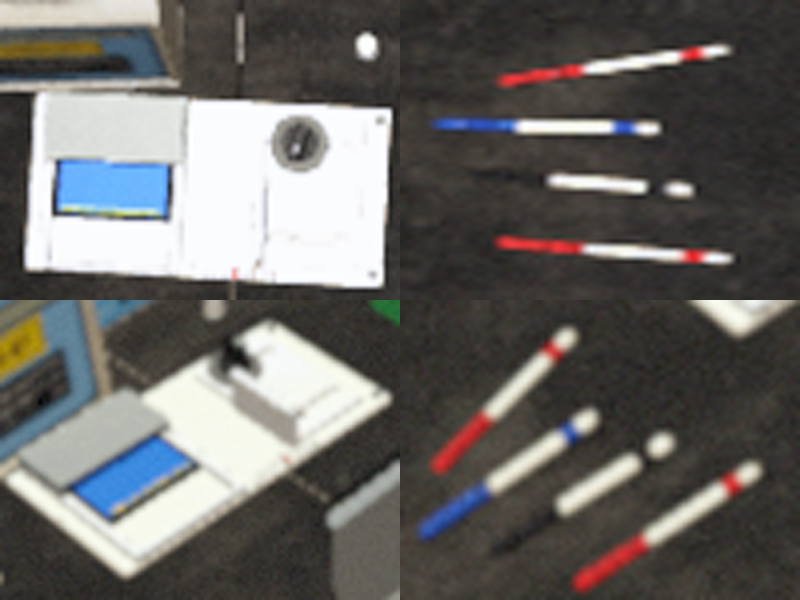

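```bash
cat > h.py <<'E'
import cv2,numpy as np
from scipy.spatial.transform import Rotation as Ro
from bench import *
C={n:get_calibration(n) for n in("top","scene")}
def ray(n,u,v,z):
    c=C[n];o=-c["R"].T@c["t"];d=c["R"].T@np.array([(u-c["cx"])/c["fx"],(v-c["cy"])/c["fy"],1])
    return o+d*(z-o[2])/d[2]
def proj(n,X):
    c=C[n];p=c["R"]@np.asarray(X)+c["t"];return np.array([c["fx"]*p[0]/p[2]+c["cx"],c["fy"]*p[1]/p[2]+c["cy"]])
def tri(a,b):
    A=[];r=[]
    for n,(u,v) in(("top",a),("scene",b)):
        c=C[n];P=np.c_[c["R"],c["t"]];x=(u-c["cx"])/c["fx"];y=(v-c["cy"])/c["fy"]
        for q in(x*P[2]-P[0],y*P[2]-P[1]):A.append(q[:3]);r.append(-q[3])
    return np.linalg.lstsq(np.array(A),np.array(r),rcond=None)[0]
def img(n,f=None):
    return cv2.imread(f) if f else camera(n)[:,:,::-1].copy()
def pens(n,im,box,z=.006,thr=60):
    x,y,w,h=box;m=np.zeros(im.shape[:2],np.uint8)
    m[y:y+h,x:x+w]=(im[y:y+h,x:x+w].max(2)>thr)*255
    m=cv2.morphologyEx(m,cv2.MORPH_CLOSE,np.ones((3,3)))
    k,l,st,ce=cv2.connectedComponentsWithStats(m);out=[]
    for i in range(1,k):
        if st[i,4]<8: continue
        v,u=np.nonzero(l==i);P=np.array([ray(n,a,b,z)[:2] for a,b in zip(u,v)])
        wt=im[v,u].max(1).astype(float);c=np.average(P,axis=0,weights=wt)
        d=np.linalg.svd(P-P.mean(0))[2][0];s=(P-c)@d;hsv=cv2.cvtColor(im[v,u][None],cv2.COLOR_BGR2HSV)[0]
        col=hsv[hsv[:,1]>120,0]
        out.append((c+d*(s.max()+s.min())/2,np.arctan2(d[1],d[0]),np.ptp(s),np.median(col) if len(col)>2 else -1,st[i,:4]))
    return out
E
python3 - <<'E'
from h import *
np.set_printoptions(precision=4,suppress=True)
t=img("top","raw_top0.png");s=img("scene","raw_scene0.png")
for b in pens("top",t,(110,180,60,65)): print("T",b)
for b in pens("scene",s,(145,255,80,62)): print("S",b)
cr=[(26,270),(37,93),(391,108),(384,286)]
P=[ray("top",172+a/4-.4,145+b/4-.4,.01) for a,b in cr]; print(np.array(P))
print([np.linalg.norm(P[i]-P[i-1]) for i in range(4)])
h=cv2.cvtColor(t,cv2.COLOR_BGR2HSV)
def blob(im,box,lo,hi):
    x,y,w,hh=box;m=cv2.inRange(cv2.cvtColor(im[y:y+hh,x:x+w],cv2.COLOR_BGR2HSV),lo,hi)
    v,u=np.nonzero(m);return len(u),u.mean()+x,v.mean()+y,u.min()+x,u.max()+x,v.min()+y,v.max()+y
print("mark",b:=blob(t,(215,200,30,20),(0,60,80),(12,255,255)),blob(t,(215,200,30,20),(168,60,80),(180,255,255)))
print("pad",b:=blob(t,(180,175,45,30),(95,120,80),(125,255,255)),ray("top",b[1],b[6],.018))
m=cv2.inRange(h,(45,80,40),(80,255,255));m[:, :280]=0;m[:,340:]=0
c=max(cv2.findContours(m,0,2)[0],key=cv2.contourArea);r=cv2.minAreaRect(c);print(r)
bp=cv2.boxPoints(r);print(np.array([ray("top",*q,.095) for q in bp]))
x,y=280,150
print("vials",[ray("top",*q,.047) for q in ((412*.64,244*.64),(448*.64,242*.64))])
E
```

```text
T (array([0.4189, 0.3156]), np.float64(-2.7861273259884105), np.float64(0.21694143399012078), np.float64(109.5), array([110, 188,  50,  52], dtype=int32))
T (array([0.3081, 0.316 ]), np.float64(-1.465231015772638), np.float64(0.04451611851266896), -1, array([130, 242,  12,   3], dtype=int32))
S (array([0.5891, 0.265 ]), np.float64(2.298306995104924), np.float64(0.024944171254679712), -1, array([158, 255,   5,   6], dtype=int32))
S (array([0.5659, 0.252 ]), np.float64(2.2331193402857634), np.float64(0.03963774564415988), -1, array([165, 255,   6,   9], dtype=int32))
S (array([0.4591, 0.1366]), np.float64(-2.4123129493633795), np.float64(0.08502248887298522), -1, array([200, 255,  25,   8], dtype=int32))
S (array([0.404 , 0.3116]), np.float64(-2.684730144130424), np.float64(0.25603347670620336), np.float64(2.0), array([145, 260,  76,  57], dtype=int32))
[[ 0.4386  0.1483  0.01  ]
 [ 0.6179  0.1442  0.01  ]
 [ 0.6122 -0.2148  0.01  ]
 [ 0.4326 -0.2124  0.01  ]]
[np.float64(0.3607930544648255), np.float64(0.1793745564011186), np.float64(0.35906659089023735), np.float64(0.17968618754727975)]<stdin>:12: RuntimeWarning: Mean of empty slice.
  ret = ret.dtype.type(ret / rcount)
Traceback (most recent call last):
ValueError: zero-size array to reduction operation minimum which has no identity
```

```bash
python3 - <<'E'
s=open("h.py").read()
s=s.replace("(im[y:y+h,x:x+w].max(2)>thr)*255","((im[y:y+h,x:x+w].max(2)>110)|((np.ptp(im[y:y+h,x:x+w],axis=2)>45)))*255").replace("    m=cv2.morphologyEx(m,cv2.MORPH_CLOSE,np.ones((3,3)))\n","")
s+='''
def blob(im,box,los):
    x,y,w,hh=box;H=cv2.cvtColor(im[y:y+hh,x:x+w],cv2.COLOR_BGR2HSV);m=sum(cv2.inRange(H,a,b)//255 for a,b in los)
    v,u=np.nonzero(m);return (len(u),u.mean()+x,v.mean()+y,u.min()+x,u.max()+x,v.min()+y,v.max()+y) if len(u) else 0
RED=[((0,60,60),(12,255,255)),((165,60,60),(180,255,255))]
'''
open("h.py","w").write(s)
E
python3 - <<'E'
from h import *
np.set_printoptions(precision=4,suppress=True)
t=img("top","raw_top0.png");s=img("scene","raw_scene0.png")
for b in pens("top",t,(105,180,65,65)): print("T",b)
for b in pens("scene",s,(145,258,80,62)): print("S",b)
b=blob(t,(215,205,30,14),RED);print("mark",b,b and ray("top",b[1],b[2],.006))
b=blob(s,(235,220,35,25),RED);print("markS",b,b and ray("scene",b[1],b[2],.006))
b=blob(t,(180,175,45,30),[((95,120,80),(125,255,255))]);print("pad",b,ray("top",b[1],b[6]+.5,.018))
h=cv2.cvtColor(t,cv2.COLOR_BGR2HSV)
m=cv2.inRange(h,(45,80,40),(80,255,255));m[:, :280]=0;m[:,340:]=0
c=max(cv2.findContours(m,0,2)[0],key=cv2.contourArea);r=cv2.minAreaRect(c);print(r)
bp=cv2.boxPoints(r);print(np.array([ray("top",*q,.095) for q in bp]))
b=blob(t,(255,150,20,14),[((0,0,120),(180,90,255))]);print(b,ray("top",b[1],b[2],.047))
b=blob(t,(278,147,20,14),[((95,100,60),(130,255,255))]);print(b,ray("top",b[1],b[2],.047))
g=cv2.cvtColor(t,cv2.COLOR_BGR2GRAY)
print(g[172:212:4,228:250])
print(g[165:196,236:260])
E
```

```text
T (array([0.509 , 0.3006]), np.float64(-1.340348461030937), np.float64(0.1446297330397323), np.float64(1.0), array([124, 190,  36,   9], dtype=int32))
T (array([0.4544, 0.3389]), np.float64(-1.5658758049454025), np.float64(0.13428103431298513), np.float64(112.0), array([115, 205,  34,   5], dtype=int32))
T (array([0.4056, 0.3061]), np.float64(-1.6617496815863324), np.float64(0.05795224439038508), -1, array([132, 217,  15,   5], dtype=int32))
T (array([0.4017, 0.2555]), np.float64(-2.3116217948076665), np.float64(0.017256861188138774), -1, array([150, 219,   4,   4], dtype=int32))
T (array([0.3472, 0.2937]), np.float64(-1.6436573399777086), np.float64(0.1430987749424234), np.float64(1.0), array([124, 231,  36,   6], dtype=int32))
S (array([0.4495, 0.1396]), np.float64(-2.3501449959740763), np.float64(0.04255713442600942), -1, array([207, 258,  13,   4], dtype=int32))
S (array([0.5116, 0.2998]), np.float64(-1.3350928118673995), np.float64(0.14893945606637177), np.float64(1.0), array([151, 260,  30,  30], dtype=int32))
S (array([0.457 , 0.3372]), np.float64(1.5649157324001777), np.float
[... 4699 characters left out ...]
48 239 249 252 252 252 252 252 252 252 252 252 252 252 252 252 252
  252 252 252 252 252 252]
 [251 248 232 244 252 252 252 252 252 252 252 252 251 252 252 252 252 252
  252 252 252 252 252 252]
 [252 246 224 244 252 252 252 252 252 252 252 252 252 252 252 252 252 252
  252 252 252 252 252 252]
 [252 241 204 244 252 252 252 252 252 252 252 252 252 252 252 252 252 252
  252 252 252 252 252 252]
 [252 238 204 249 252 252 252 252 252 252 252 252 252 252 252 252 252 252
  252 252 252 252 252 252]
 [252 238 208 252 252 252 252 252 252 252 252 252 252 252 252 252 252 252
  252 252 252 252 252 252]
 [252 237 206 252 252 252 252 252 252 252 252 252 252 252 252 252 252 252
  252 252 252 252 252 252]]
```

```bash
python3 - <<'E'
from h import *
t=img("top","raw_top0.png");s=img("scene","raw_scene0.png")
def c(im,x,y,w,h,g=0):
    r=im[y:y+h,x:x+w]
    if g: r=np.clip((r.astype(float)-150)*2.4,0,255).astype(np.uint8)
    return cv2.resize(r,(400,300),interpolation=cv2.INTER_NEAREST)
cv2.imwrite("pics/m2.png",np.vstack([np.hstack([c(t,224,168,60,50,1),c(t,286,175,50,45)]),np.hstack([c(s,225,190,64,48),c(s,270,160,48,44)])]))
for n in C: print(n,-C[n]["R"].T@C[n]["t"])
E
```

```text
top [ 0.44514592 -0.18193647  1.58347029]
scene [-0.40070833  0.83073982  1.13110836]
```

View pics/m2.png

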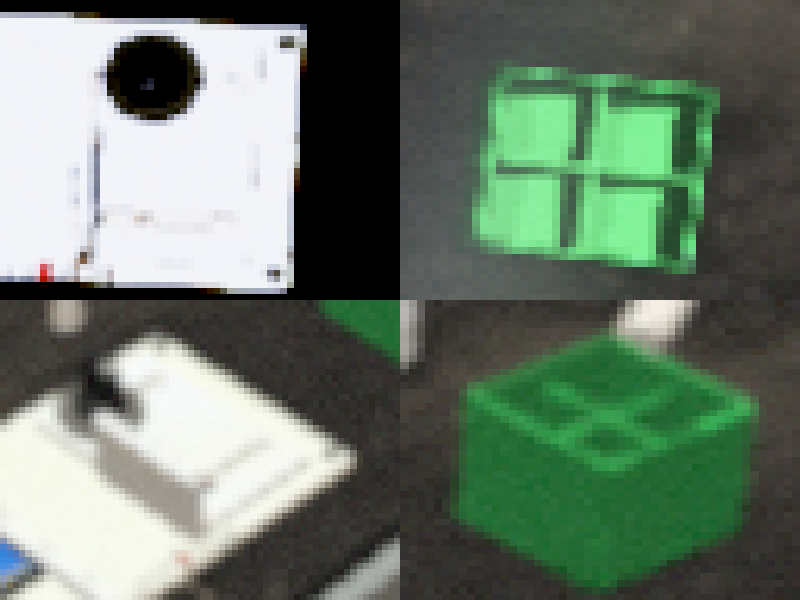

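```bash
python3 - <<'E'
from h import *
np.set_printoptions(precision=4,suppress=True)
print("tidy",tri((308.75-.5,200.8-.5),(294-.5,176.9-.5)))
for q in [(308.25,200.3)]: print(ray("top",*q,.095)); print(ray("scene",293.5,176.4,.095))
a=np.array([(495,70),(717,90),(692,270),(475,245)])
Q=np.array([ray("top",286+(u-400)/8-.5,175+v/6.667-.5,.095) for u,v in a]);print("corners",Q,Q.mean(0))
a=np.array([(470,395),(612,335),(755,405),(605,470)])
Q=np.array([ray("scene",270+(u-400)/8.333-.5,160+(v-300)/6.818-.5,.095) for u,v in a]);print("corners",Q,Q.mean(0))
print("fence",tri((238.,201.7),(257.3,219.1)),ray("top",238,201.7,.055),ray("scene",257.3,219.1,.055),ray("scene",240.5,210.3,.055))
print("mark",tri((230.3,213.2),(253.8,230.8)),ray("top",230.3,213.2,.012),ray("scene",253.8,230.8,.012))
print("knob foot",ray("top",246.5,180.8,.025),"dot",ray("top",245.5,181.5,.059))
yaw=-.0165;Rz=Ro.from_euler("z",yaw);S=np.array([.5253,-.0337,0])
L=lambda p:Rz.inv().apply(np.asarray(p)-S)
print("mark local",L(ray("top",230.3,213.2,.012)),"fence L",L(ray("top",238,201.7,.055)),"pad",L([.4955,.0622,.018]),"knob",L(ray("top",246.5,180.8,.025)))
E
```

```text
tidy [ 0.4996 -0.3632  0.0877]
[ 0.4975 -0.3638  0.095 ]
[ 0.4951 -0.3532  0.095 ]
corners [[ 0.5547 -0.3212  0.095 ]
 [ 0.5461 -0.427   0.095 ]
 [ 0.4431 -0.417   0.095 ]
 [ 0.4545 -0.3139  0.095 ]] [ 0.4996 -0.3698  0.095 ]
corners [[ 0.5553 -0.3238  0.095 ]
 [ 0.547  -0.4254  0.095 ]
 [ 0.4467 -0.4163  0.095 ]
 [ 0.4572 -0.3114  0.095 ]] [ 0.5016 -0.3692  0.095 ]
fence [ 0.4774 -0.1006  0.0294] [ 0.4859 -0.0943  0.055 ] [ 0.4475 -0.0859  0.055 ] [ 0.5298 -0.0782  0.055 ]
mark [ 0.4408 -0.0619  0.0151] [ 0.44   -0.0623  0.012 ] [ 0.444  -0.0638  0.012 ]
knob foot [ 0.5712 -0.1241  0.025 ] dot [ 0.5656 -0.1215  0.059 ]
mark local [-0.0848 -0.03    0.012 ] fence L [-0.0384 -0.0613  0.055 ] pad [-0.0314  0.0954  0.018 ] knob [ 0.0474 -0.0896  0.025 ]
```

```bash
cat >> h.py <<'E'
def go(p,th=None,q=None):
    """delta in tool axes (after rotation) from measured pose to p with jaw axis angle th (deg, tool down)"""
    s=read_state();R0=Ro.from_quat(s["eef_rot"]);
    if th is not None:
        c,k=np.cos(np.radians(th)),np.sin(np.radians(th));R1=Ro.from_matrix(np.array([[c,k,0],[k,-c,0],[0,0,-1]]))
    else: R1=R0
    rv=(R0.inv()*R1).as_rotvec();d=R1.inv().apply(np.asarray(p)-s["ee_pos"])
    print("t",round(s["time"],2),"pos",s["ee_pos"].round(4),"rot",rv.round(4),"then move",d.round(4),"w",round(s["width"],4),"F",s["ft_force"].round(1))
E
python3 -c "
from h import *
go([.475,-.089,.2],-90.95)"
```

```text
t 0.1 pos [ 0.2088 -0.5888  0.2409] rot [3.000e-04 1.200e-03 3.573e-01] then move [-0.5041 -0.2579  0.0409] w 0.087 F [ 0.3 -0.8 -0.2]
```

{"api": "step_arm", "payload": {"commands": [[0,0,0,0,0,0.12],[0,0,0,0,0,0.12],[0,0,0,0,0,0.116]], "gripper": 1}}

```text
time: 0.4
ee_pos: [0.2088, -0.5888, 0.2411]
eef_rot: [-0.7, 0.714, 0.0, 0.0]
ft_force: [-0.2, -0.0, -0.2]
width: 0.0872
```

{"api": "step_arm", "payload": {"commands": [[-0.042,-0.0215,0,0,0,0],[-0.042,-0.0215,0,0,0,0],[-0.042,-0.0215,0,0,0,0],[-0.042,-0.0215,0,0,0,0],[-0.042,-0.0215,0,0,0,0],[-0.042,-0.0215,0,0,0,0],[-0.042,-0.0215,0,0,0,0],[-0.042,-0.0215,0,0,0,0],[-0.042,-0.0215,0,0,0,0],[-0.042,-0.0215,0,0,0,0],[-0.042,-0.0215,0,0,0,0],[-0.042,-0.0215,0,0,0,0]]}}

```text
time: 1.6
ee_pos: [0.4749, -0.0873, 0.2415]
eef_rot: [-0.702, 0.713, -0.0, -0.0]
ft_force: [0.8, -0.2, -0.5]
width: 0.0868
```

```bash
python3 -c "
from h import *
go([.475,-.089,.045],-90.95)"
```

```text
t 1.6 pos [ 0.4749 -0.0873  0.2415] rot [-0.0001 -0.0003  0.0011] then move [ 1.700e-03 -1.000e-04  1.965e-01] w 0.0868 F [ 0.8 -0.2 -0.5]
```

{"api": "step_arm", "payload": {"commands": [[0.0017,0,0.03,0,0,0],[0,0,0.03,0,0,0],[0,0,0.03,0,0,0],[0,0,0.03,0,0,0],[0,0,0.03,0,0,0],[0,0,0.025,0,0,0],[0,0,0.015,0,0,0],[0,0,0.0065,0,0,0],[0,0,0,0,0,0]]}}

```text
time: 2.5
ee_pos: [0.474, -0.0906, 0.0444]
eef_rot: [-0.702, 0.712, 0.001, -0.0]
ft_force: [-0.6, 0.4, -0.3]
width: 0.0871
```

{"api": "step_arm", "payload": {"commands": [[0,0,0,0,0,0],[0,0,0,0,0,0],[0,0,0,0,0,0],[0,0,0,0,0,0],[0,0,0,0,0,0],[0,0,0,0,0,0],[0,0,0,0,0,0],[0,0,0,0,0,0]], "gripper": 0, "grip_force": 15}}

```text
time: 3.3
ee_pos: [0.4745, -0.0908, 0.045]
eef_rot: [-0.702, 0.712, 0.0, -0.0]
ft_force: [-0.5, 0.1, -0.5]
width: 0.0311
```

```bash
python3 - <<'E'
from h import *
yaw=-.0165
# target: mark y local from top & scene; fence centre x=.475
m=np.array([.442,-.0628]); tgt=m+(.475-m[0])*np.array([np.cos(yaw),np.sin(yaw)]);print(tgt)
go([.475,tgt[1],.045],-90.95)
E
```

```text
[ 0.47499551 -0.06334448]
t 3.3 pos [ 0.4745 -0.0908  0.045 ] rot [ 0.     -0.      0.0014] then move [-0.0274 -0.      0.    ] w 0.0311 F [-0.5  0.1 -0.5]
```

{"api": "step_arm", "payload": {"commands": [[0,0,0,0,0,0],[0,0,0,0,0,0],[0,0,0,0,0,0],[0,0,0,0,0,0],[0,0,0,0,0,0],[0,0,0,0,0,0]]}}

```text
time: 3.9
ee_pos: [0.4745, -0.0907, 0.045]
eef_rot: [-0.702, 0.712, 0.0, 0.0]
ft_force: [0.4, 3.1, -0.0]
width: 0.0099
```

{"api": "step_arm", "payload": {"commands": [[-0.0045,0,0,0,0,0],[-0.0045,0,0,0,0,0],[-0.0045,0,0,0,0,0],[-0.0045,0,0,0,0,0],[-0.0045,0,0,0,0,0],[-0.0045,0,0,0,0,0],[0,0,0,0,0,0],[0,0,0,0,0,0]]}}

```text
time: 4.7
ee_pos: [0.4751, -0.0628, 0.045]
eef_rot: [-0.702, 0.712, 0.0, 0.0]
ft_force: [2.6, 1.1, -3.5]
width: 0.0099
```

```bash
python3 - <<'E'
from h import *
go([.475,-.0633,.045],-90.95)
s=img("scene");t=img("top");cv2.imwrite("raw_s1.png",s);cv2.imwrite("raw_t1.png",t)
def c(im,x,y,w,h,g=0):
    r=im[y:y+h,x:x+w]
    if g: r=np.clip((r.astype(float)-150)*2.4,0,255).astype(np.uint8)
    return cv2.resize(r,(400,300),interpolation=cv2.INTER_NEAREST)
cv2.imwrite("pics/m3.png",np.hstack([c(t,215,172,64,48,1),c(s,225,200,48,36)]))
E
```

```text
t 4.7 pos [ 0.4751 -0.0628  0.045 ] rot [-0.0003  0.0009  0.0023] then move [0.0005 0.0001 0.    ] w 0.0099 F [ 2.6  1.1 -3.5]
```

View pics/m3.png

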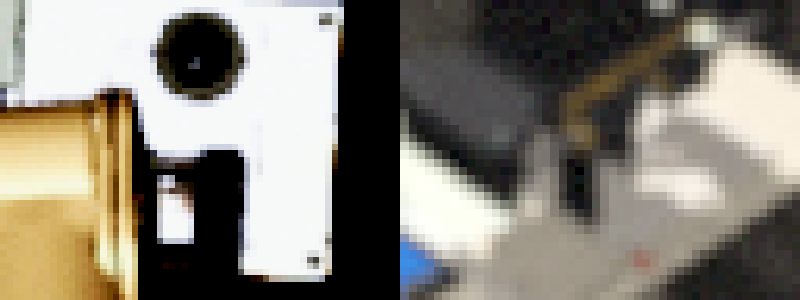

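{"api": "step_arm", "payload": {"commands": [[0,0,0,0,0,0],[0,0,0,0,0,0],[0,0,0,0,0,0],[0,0,0,0,0,0],[0,0,0,0,0,0]], "gripper": 0.6}}

```text
time: 5.3
ee_pos: [0.4749, -0.0639, 0.0451]
eef_rot: [-0.702, 0.712, -0.0, -0.0]
ft_force: [-0.6, 1.3, 0.0]
width: 0.0422
```

{"api": "step_arm", "payload": {"commands": [[0,0,-0.03,0,0,0],[0,0,-0.05,0,0,0],[0,0,-0.05,0,0,0],[0,0,-0.05,0,0,0],[0.05,0,0,0,0,0],[0.05,0,0,0,0,0],[0.05,0,0,0,0,0],[0.05,0,0,0,0,0],[0.05,0,0,0,0,0],[0.05,0,0,0,0,0],[0.05,0,0,0,0,0],[0,0,0,0,0,0]]}}

```text
time: 6.5
ee_pos: [0.4661, -0.4212, 0.2235]
eef_rot: [-0.698, 0.716, 0.0, -0.002]
ft_force: [-1.2, -0.2, -0.8]
width: 0.052
```

```bash
python3 - <<'E'
from h import *
np.set_printoptions(precision=4,suppress=True)
go([.475,-.0633,.045],-90.95)
s=img("scene");t=img("top");cv2.imwrite("raw_s1.png",s);cv2.imwrite("raw_t1.png",t)
def red(im,x,y,w,h):
    r=im[y:y+h,x:x+w].astype(float);k=np.clip(r[:,:,2]-r[:,:,1]-25,0,None);V,U=np.mgrid[y:y+h,x:x+w];return (U*k).sum()/k.sum(),(V*k).sum()/k.sum(),k.sum()
for n,im,b in(("top",t,(226,208,10,10)),("scene",s,(248,226,12,10))):
    r=red(im,*b);print(n,r,ray(n,r[0],r[1],.012))
def c(im,x,y,w,h,g=0):
    r=im[y:y+h,x:x+w]
    if g: r=np.clip((r.astype(float)-150)*2.4,0,255).astype(np.uint8)
    return cv2.resize(r,(400,400),interpolation=cv2.INTER_NEAREST)
cv2.imwrite("pics/m4.png",np.hstack([c(t,218,170,50,50,1),c(s,225,195,50,50)]))
E
```

```text
t 6.5 pos [ 0.4661 -0.4212  0.2235] rot [ 0.0027 -0.0018 -0.0078] then move [-0.358  -0.003   0.1785] w 0.052 F [-1.2 -0.2 -0.8]
top (np.float64(230.07575757575756), np.float64(213.06060606060606), np.float64(132.0)) [ 0.4406 -0.0614  0.012 ]
scene (np.float64(253.78571428571428), np.float64(230.92857142857142), np.float64(14.0)) [ 0.4435 -0.0632  0.012 ]
```

View pics/m4.png

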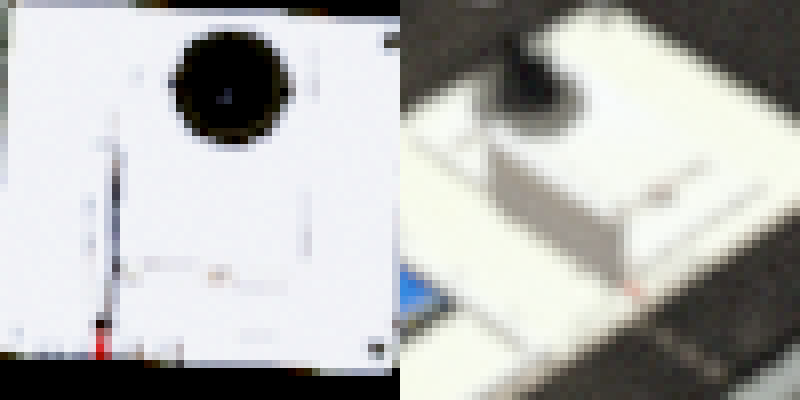

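```bash
python3 - <<'E'
from h import *
yaw=-.0165;Rz=Ro.from_euler("z",yaw);S=np.array([.5253,-.0337,0])
L=lambda p:Rz.inv().apply(np.asarray(p)-S).round(4)
t=cv2.imread("raw_t1.png").astype(int)
for r in range(190,204,3): print(r,t[r,226:236,1])
for u in (228.75,231.9): print(L(ray("top",u,196,.055)),ray("top",u,196,.055))
print("mark",L(ray("top",230.08,213.06,.012)),L(ray("scene",253.8,230.9,.012)),"grip",L([.4749,-.0639,.045]),L([.4751,-.0628,.045]))
# knob foot circle
g=cv2.imread("raw_t1.png",0)[165:195,236:260];m=(g<200).astype(np.uint8);m[:7]=0
c=max(cv2.findContours(m,0,2)[0],key=cv2.contourArea);(x,y),rad=cv2.minEnclosingCircle(c);print(x+236,y+165,rad,ray("top",x+236,y+165,.022),ray("top",x+236,y+165,.022)[:2],rad*1.55/390)
E
```

```text
190 [251 251 251 251 251 245 216 237 252 252]
193 [252 252 251 252 251 237 177 243 251 252]
196 [251 251 247 243 251 234 205 252 251 252]
199 [251 251 248 242 251 234 200 251 251 251]
202 [251 251 249 246 252 237 194 245 250 248]
[-0.0177 -0.024   0.055 ] [ 0.50723545 -0.05741023  0.055     ]
[-0.0171 -0.0363  0.055 ] [ 0.50757223 -0.06975428  0.055     ]
mark [-0.0843 -0.0291  0.012 ] [-0.0812 -0.031   0.012 ] grip [-0.0499 -0.031   0.045 ] [-0.0497 -0.0299  0.045 ]
246.25 180.5 7.2673211097717285 [ 0.57265805 -0.12293958  0.022     ] [ 0.57265805 -0.12293958] 0.028882942872169692
```

```bash
python3 - <<'E'
from h import *
np.set_printoptions(precision=4,suppress=True)
t=cv2.imread("raw_top0.png");s=cv2.imread("raw_scene0.png")
a=cv2.resize(t[90:175,130:230],(400,340),interpolation=cv2.INTER_CUBIC)
b=cv2.resize(s[150:260,100:230],(400,340),interpolation=cv2.INTER_CUBIC)
cv2.imwrite("pics/m5.png",np.hstack([a,b]))
E
```

```text
(no output)
```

View pics/m5.png

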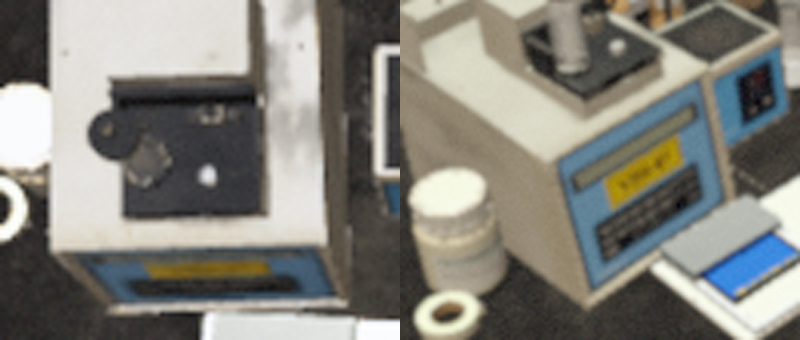

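```bash
python3 - <<'E'
from h import *
np.set_printoptions(precision=4,suppress=True)
print(ray("top",216.2,165.2,0),tri((216.2,165.2),(208.2,214.7)),tri((211.5,150.2),(199.3,172.1)))
K=np.array([.572,-.1235]);ti=ray("top",216.2,165.2,0)[:2]
for th in range(0,81,10):
    a=np.radians(90-.95-th);u=np.array([np.cos(a),np.sin(a)]);v=np.array([u[1],-u[0]])
    # clearance: body points inside titrator region x>tx and y>ty
    P=[K+u*l+v*w for l in np.linspace(-.095,.095,60) for w in np.linspace(-.0375,.0375,30)]
    print(th,min(np.hypot(max(ti[0]-p[0],0),max(ti[1]-p[1],0)) for p in P))
go([.572,-.1235,.052],-90.95)
E
```

```text
[0.6337 0.0023 0.    ] [0.6315 0.0001 0.0198] [ 0.6642 -0.0014  0.2062]
0 0.038727811509447325
10 0.04021523211624244
20 0.044541192081977155
30 0.04461107443129896
40 0.04046074008613834
50 0.03857794985896842
60 0.04685996447905796
70 0.05931810251169717
80 0.07379540041116914
t 6.6 pos [ 0.469  -0.4147  0.2243] rot [ 0.0008  0.0009 -0.0009] then move [-0.2929 -0.0982  0.1723] w 0.0523 F [ 0.3  0.8 -0.1]
```

{"api": "step_arm", "payload": {"commands": [[-0.042,-0.014,0,0,0,0],[-0.042,-0.014,0,0,0,0],[-0.042,-0.014,0,0,0,0],[-0.042,-0.014,0,0,0,0],[-0.042,-0.014,0,0,0,0],[-0.042,-0.014,0,0,0,0],[-0.041,-0.014,0,0,0,0],[0,0,0,0,0,0]]}}

```text
time: 7.4
ee_pos: [0.5735, -0.1128, 0.2257]
eef_rot: [-0.706, 0.708, 0.001, 0.002]
ft_force: [-0.9, -0.7, -0.3]
width: 0.0523
```

{"api": "step_arm", "payload": {"commands": [[0,0,0.03,0,0,0],[0,0,0.03,0,0,0],[0,0,0.03,0,0,0],[0,0,0.03,0,0,0],[0,0,0.025,0,0,0],[0,0,0.015,0,0,0],[0,0,0.012,0,0,0],[0,0,0,0,0,0]]}}

```text
time: 8.2
ee_pos: [0.5714, -0.1218, 0.0521]
eef_rot: [-0.702, 0.712, 0.001, -0.0]
ft_force: [-0.4, -0.6, -0.8]
width: 0.0521
```

{"api": "step_arm", "payload": {"commands": [[0,0,0,0,0,0],[0,0,0,0,0,0],[0,0,0,0,0,0],[0,0,0,0,0,0],[0,0,0,0,0,0],[0,0,0,0,0,0],[0,0,0,0,0,0],[0,0,0,0,0,0]], "gripper": 0, "grip_force": 6}}

```text
time: 9.0
ee_pos: [0.5725, -0.1236, 0.0534]
eef_rot: [-0.701, 0.713, -0.001, -0.0]
ft_force: [2.6, -5.6, 0.3]
width: 0.017
```

```bash
python3 -c "
from h import *
go([.572,-.1235,.052],-90.95);print(read_state()['joint_positions'])"
```

```text
t 9.0 pos [ 0.5725 -0.1236  0.0534] rot [-0.0013 -0.0014  0.0003] then move [-0.0001  0.0005  0.0014] w 0.017 F [ 2.6 -5.6  0.3]
[ 0.47781232  0.45682857 -0.42119041  1.74435712  0.21971817  0.98538235
 -1.61405688]
```

{"api": "step_arm", "payload": {"commands": [[0,0,0,0,0,0],[0,0,0,0,0,0],[0,0,0,0,0,0],[0,0,0,0,0,0],[0,0,0,0,0,0],[0,0,-0.03,0,0,0],[0,0,-0.04,0,0,0],[0,0,-0.05,0,0,0]], "gripper": 0.6}}

```text
time: 9.8
ee_pos: [0.5709, -0.1219, 0.1729]
eef_rot: [-0.702, 0.712, 0.001, -0.001]
ft_force: [1.2, -0.8, -0.1]
width: 0.0519
```

{"api": "step_arm", "payload": {"commands": [[0,0,0,0,0,-0.143],[0,0,0,0,0,-0.143],[0,0,0,0,0,-0.143],[0,0,0,0,0,-0.143],[0,0,0,0,0,-0.143],[0,0,0,0,0,-0.143],[0,0,0,0,0,-0.143],[0,0,0,0,0,-0.143],[0,0,0,0,0,-0.143],[0,0,0,0,0,-0.143],[0,0,0,0,0,-0.143]]}}

```text
time: 10.9
ee_pos: [0.572, -0.1221, 0.1731]
eef_rot: [1.0, -0.004, -0.0, 0.0]
ft_force: [-0.0, -0.2, -0.3]
width: 0.0525
```

{"api": "step_arm", "payload": {"commands": [[0,0,0,0,0,-0.143],[0,0,0,0,0,-0.143],[0,0,0,0,0,-0.143],[0,0,0,0,0,-0.143],[0,0,0,0,0,-0.143],[0,0,0,0,0,-0.143],[0,0,0,0,0,-0.143],[0,0,0,0,0,-0.143],[0,0,0,0,0,-0.143],[0,0,0,0,0,-0.143],[0,0,0,0,0,-0.1386],[0,0,0,0,0,0]]}}

```text
time: 12.1
ee_pos: [0.572, -0.1223, 0.1729]
eef_rot: [0.712, 0.702, 0.0, -0.0]
ft_force: [-0.1, -0.5, 0.2]
width: 0.0521
```

```bash
python3 -c "
from h import *
go([.572,-.1240,.052],89.05);print(read_state()['joint_positions'])"
```

```text
t 12.1 pos [ 0.572  -0.1223  0.1729] rot [-0.0002 -0.0004  0.0034] then move [-1.700e-03  1.000e-04  1.209e-01] w 0.0521 F [-0.1 -0.5  0.2]
[ 0.88364139  0.45689865 -0.95703367  1.62122611  0.38716716  1.26724427
  1.41473074]
```

{"api": "step_arm", "payload": {"commands": [[-0.0017,0,0.03,0,0,0],[0,0,0.03,0,0,0],[0,0,0.03,0,0,0],[0,0,0.02,0,0,0],[0,0,0.011,0,0,0],[0,0,0,0,0,0]]}}

```text
time: 12.7
ee_pos: [0.5713, -0.1238, 0.051]
eef_rot: [0.713, 0.701, -0.001, -0.001]
ft_force: [0.4, -0.2, 0.9]
width: 0.0521
```

{"api": "step_arm", "payload": {"commands": [[0,0,0,0,0,0],[0,0,0,0,0,0],[0,0,0,0,0,0],[0,0,0,0,0,0],[0,0,0,0,0,0],[0,0,0,0,0,0],[0,0,0,0,0,0],[0,0,0,0,0,0],[0,0,0,0,0,0],[0,0,0,0,0,0],[0,0,0,0,0,0]], "gripper": 0, "grip_force": 8}}

```text
time: 13.8
ee_pos: [0.5723, -0.1241, 0.0523]
eef_rot: [0.713, 0.702, 0.0, 0.0]
ft_force: [1.5, -1.2, 3.3]
width: 0.0144
```

```bash
python3 -c "
from h import *
go([.572,-.1240,.052],89.05);print(read_state()['torque'])"
```

```text
t 13.8 pos [ 0.5723 -0.1241  0.0523] rot [0.0006 0.0003 0.0012] then move [ 0.0001 -0.0003  0.0003] w 0.0144 F [ 1.5 -1.2  3.3]
[-0.27342858 -0.43107969 -0.04555634]
```

{"api": "step_arm", "payload": {"commands": [[0,0,0,0,0,0.115],[0,0,0,0,0,0.115],[0,0,0,0,0,0.115],[0,0,0,0,0,0.115],[0,0,0,0,0,0.115],[0,0,0,0,0,0.115]]}}

```text
time: 14.4
ee_pos: [0.573, -0.122, 0.0522]
eef_rot: [0.908, 0.418, 0.002, -0.001]
ft_force: [5.8, 4.5, -1.0]
width: 0.014
```

```bash
python3 -c "
from h import *
go([.572,-.1240,.052],89.05);print(read_state()['torque'],read_state()['joint_positions'])"
```

```text
t 14.4 pos [ 0.573  -0.122   0.0522] rot [ 0.0014 -0.003  -0.6917] then move [-0.002  -0.001   0.0002] w 0.014 F [ 5.8  4.5 -1. ]
[ 1.11083159 -1.50997284 -0.00384666] [ 0.7253636   0.53855501 -0.74278836  1.73145738  0.41303834  1.03270335
  0.70020822]
```

{"api": "step_arm", "payload": {"commands": [[0,0,0,0,0,0.115],[0,0,0,0,0,0.115],[0,0,0,0,0,0.115],[0,0,0,0,0,0.115],[0,0,0,0,0,0.115],[0,0,0,0,0,0.115],[0,0,0,0,0,0.03],[0,0,0,0,0,0.02],[0,0,0,0,0,0],[0,0,0,0,0,0]]}}

```text
time: 15.4
ee_pos: [0.575, -0.1206, 0.0524]
eef_rot: [0.998, 0.064, 0.003, -0.002]
ft_force: [14.8, 6.6, -9.1]
width: 0.0146
```

```bash
python3 -c "
from h import *
go([.572,-.1240,.052],89.05);print(read_state()['torque'],read_state()['joint_positions'])"
```

```text
t 15.4 pos [ 0.575  -0.1206  0.0524] rot [ 0.0025 -0.0077 -1.4256] then move [-0.0034 -0.003   0.0004] w 0.0146 F [14.8  6.6 -9.1]
[ 1.46988326 -3.42708755  0.15982859] [ 0.61818742  0.4977255  -0.60307656  1.73573715  0.32200419  1.00290099
  0.02681202]
```

{"api": "step_arm", "payload": {"commands": [[0,0,0,0,0,0],[0,0,0,0,0,0],[0,0,0,0,0,0],[0,0,0,0,0,0],[0,0,-0.02,0,0,0],[0,0,-0.04,0,0,0],[0,0,-0.05,0,0,0]], "gripper": 0.5}}

```text
time: 16.1
ee_pos: [0.5704, -0.124, 0.1615]
eef_rot: [0.998, 0.063, -0.002, -0.001]
ft_force: [1.0, -1.1, 1.0]
width: 0.0434
```

{"api": "step_arm", "payload": {"commands": [[0,0,0,0,0,-0.143],[0,0,0,0,0,-0.143],[0,0,0,0,0,-0.143],[0,0,0,0,0,-0.143],[0,0,0,0,0,-0.143],[0,0,0,0,0,-0.143],[0,0,0,0,0,-0.143],[0,0,0,0,0,-0.143],[0,0,0,0,0,-0.143],[0,0,0,0,0,-0.139],[0,0,0,0,0,0]], "gripper": 0}}

```text
time: 17.2
ee_pos: [0.5717, -0.1243, 0.1618]
eef_rot: [0.713, 0.701, -0.0, -0.0]
ft_force: [0.0, 0.1, -0.3]
width: 0.0004
```

```bash
python3 -c "
from h import *
go([.519,.0612,.050],89.05);print(read_state()['torque'],read_state()['joint_positions'])"
```

```text
t 17.2 pos [ 0.5717 -0.1243  0.1618] rot [-0.0006 -0.0001 -0.0009] then move [ 0.1846 -0.0558  0.1118] w 0.0004 F [ 0.   0.1 -0.3]
[ 0.11938832 -0.11296439 -0.03505656] [ 0.83858473  0.44346435 -0.8869588   1.63496115  0.35968412  1.23678178
  1.43230727]
```

{"api": "step_arm", "payload": {"commands": [[0,-0.028,0,0,0,0],[0,-0.0278,0,0,0,0],[0.037,0,0,0,0,0],[0.037,0,0,0,0,0],[0.037,0,0,0,0,0],[0.037,0,0,0,0,0],[0.0366,0,0,0,0,0],[0,0,0.035,0,0,0],[0,0,0.04,0,0,0],[0,0,0.03,0,0,0],[0,0,0.007,0,0,0],[0,0,0,0,0,0]]}}

```text
time: 18.4
ee_pos: [0.5193, 0.0617, 0.0497]
eef_rot: [0.715, 0.699, -0.001, -0.001]
ft_force: [1.0, -0.0, 0.7]
width: 0.0004
```

{"api": "step_arm", "payload": {"commands": [[0,0,0.004,0,0,0],[0,0,0.004,0,0,0],[0,0,0.002,0,0,0],[0,0,0.001,0,0,0],[0,0,0,0,0,0]]}}

```text
time: 18.9
ee_pos: [0.5199, 0.0616, 0.0392]
eef_rot: [0.714, 0.7, 0.0, 0.0]
ft_force: [0.3, -0.8, 0.3]
width: 0.0004
```

```bash
python3 -c "
from h import *
go([.519,.0612,.037],89.05)"
```

```text
t 18.9 pos [0.5199 0.0616 0.0392] rot [ 0.0003  0.0001 -0.0029] then move [-0.0004 -0.0009  0.0022] w 0.0004 F [ 0.3 -0.8  0.3]
```

{"api": "step_arm", "payload": {"commands": [[0,0,0.002,0,0,0],[0,0,0.001,0,0,0],[0,0,0,0,0,0]]}}

```text
time: 19.2
ee_pos: [0.5208, 0.0617, 0.037]
eef_rot: [0.714, 0.7, 0.001, 0.001]
ft_force: [-0.1, -1.8, 7.9]
width: 0.0006
```

{"api": "step_arm", "payload": {"commands": [[0,0,0.001,0,0,0],[0,0,0,0,0,0]]}}

```text
time: 19.4
ee_pos: [0.5218, 0.0617, 0.0369]
eef_rot: [0.714, 0.7, 0.001, 0.002]
ft_force: [-1.7, -1.8, 15.6]
width: 0.0003
```

{"api": "step_arm", "payload": {"commands": [[0,-0.004,0,0,0,0],[0,-0.004,0,0,0,0],[0,-0.004,0,0,0,0],[0,-0.004,0,0,0,0]]}}

```text
time: 19.8
ee_pos: [0.5062, 0.0621, 0.0369]
eef_rot: [0.714, 0.7, 0.002, 0.002]
ft_force: [1.6, -1.1, 14.2]
width: 0.0005
```

{"api": "step_arm", "payload": {"commands": [[0,-0.004,0,0,0,0],[0,-0.004,0,0,0,0],[0,-0.004,0,0,0,0],[0,-0.004,0,0,0,0]]}}

```text
time: 20.2
ee_pos: [0.4902, 0.0624, 0.0369]
eef_rot: [0.714, 0.7, 0.002, 0.002]
ft_force: [1.9, -1.3, 15.6]
width: 0.0005
```

{"api": "step_arm", "payload": {"commands": [[0,-0.004,0,0,0,0],[0,-0.004,0,0,0,0],[0,-0.004,0,0,0,0],[0,-0.004,0,0,0,0],[0,-0.003,0,0,0,0],[0,-0.002,0,0,0,0],[0,-0.002,0,0,0,0]]}}

```text
time: 20.9
ee_pos: [0.4681, 0.0632, 0.0369]
eef_rot: [0.714, 0.7, 0.003, 0.002]
ft_force: [6.7, 0.1, 9.4]
width: 0.0006
```

```bash
python3 -c "
from h import *
go([.519,.0612,.037],89.05)"
```

```text
t 20.9 pos [0.4681 0.0632 0.0369] rot [ 0.0069 -0.0009 -0.0029] then move [-0.0011  0.0509 -0.0001] w 0.0006 F [6.7 0.1 9.4]
```

{"api": "step_arm", "payload": {"commands": [[0,0,-0.02,0,0,0],[0,0,-0.05,0,0,0],[0,0,-0.05,0,0,0],[0,0,-0.05,0,0,0],[0,0,0,0,0,0]], "gripper": 0.5}}

```text
time: 21.4
ee_pos: [0.4677, 0.0637, 0.2108]
eef_rot: [0.714, 0.7, 0.003, 0.004]
ft_force: [0.2, 0.2, -1.1]
width: 0.0328
```

```bash
cat > kin.py <<'E'
import numpy as np
from scipy.spatial.transform import Rotation as Ro
from scipy.optimize import least_squares
def Rr(ax,a): return Ro.from_euler(ax,a).as_matrix()
def fk(q,P):
    h,a,b,w,e,f,g,s1,s3,s5,s7,o=P
    R=Rr("z",s1*q[0]);p=np.array([0,0,h])
    R=R@Rr("y",q[1])@Rr("z",s3*q[2]);p=p+R@[e,0,a]
    R=R@Rr("y",q[3])@Rr("z",s5*q[4]);p=p+R@[f,0,b]
    R=R@Rr("y",q[5]);p=p+R@[g,0,w]
    return p,R@Rr("z",s7*q[6]+o)
D=[([1.20742137,.33277285,-.06470815,1.4608368,.02161913,1.34992421,-.08853946],[.20877481,-.58875845,.2408657],[.816764590,-.576970724,-.000528747,-.000328569]),
([.47781232,.45682857,-.42119041,1.74435712,.21971817,.98538235,-1.61405688],[.5725,-.1236,.0534],[-.701,.713,-.001,0]),
([.88364139,.45689865,-.95703367,1.62122611,.38716716,1.26724427,1.41473074],[.572,-.1223,.1729],[.712,.702,0,0]),
([.7253636,.53855501,-.74278836,1.73145738,.41303834,1.03270335,.70020822],[.573,-.122,.0522],[.908,.418,.002,-.001]),
([.61818742,.4977255,-.60307656,1.73573715,.32200419,1.00290099,.02681202],[.575,-.1206,.0524],[.998,.064,.003,-.002]),
([.83858473,.44346435,-.8869588,1.63496115,.35968412,1.23678178,1.43230727],[.5717,-.1243,.1618],[.713,.701,0,0])]
def fit(D):
    best=None
    for S in np.ndindex(2,2,2,2):
        s=[1-2*i for i in S]
        for o in (0,np.pi/2,np.pi,-np.pi/2):
            def res(x):
                P=list(x[:7])+s+[x[7]];r=[]
                for q,p,u in D:
                    pp,R=fk(q,P);Rm=Ro.from_quat(u).as_matrix();r+=list((pp-p)*5)+list((R-Rm).ravel()*.5)
                return r
            z=least_squares(res,[.3,.42,.45,.35,0,0,0,o],max_nfev=60)
            if best is None or z.cost<best[0]: best=(z.cost,list(z.x[:7])+s+[z.x[7]])
    return best
E
python3 - <<'E'
from kin import *
from bench import *
s=read_state();D.append((s["joint_positions"],s["ee_pos"],s["eef_rot"]))
c,P=fit(D);print(c,np.round(P,4));np.save("P.npy",P)
for q,p,u in D: print((fk(q,P)[0]-p).round(4))
E
```

```text
0.03275363789407593 [ 2.8884  0.5669  0.5194  2.9863 -0.0128  0.0902  0.0346 -1.     -1.
 -1.     -1.      3.1418]
[ 0.0388  0.0188 -0.0012]
[-0.0093  0.0133  0.0008]
[ 0.0037 -0.0095 -0.0002]
[ 0.0008 -0.0055 -0.0014]
[ 0.0083  0.0115 -0.0001]
[ 0.0001 -0.006   0.    ]
[-0.0042  0.0098  0.0022]
```

{"api": "step_arm", "payload": {"commands": [[-0.04,0,-0.04,0,0,0],[-0.04,0,-0.04,0,0,0],[-0.04,0,-0.04,0,0,0],[-0.04,0,-0.02,0,0,0],[-0.04,0,0,0,0,0],[-0.04,0,0,0,0,0],[-0.04,0,0,0,0,0],[-0.04,0,0,0,0,0],[-0.04,0,0,0,0,0],[0,0,0,0,0,0]]}}

```text
time: 22.4
ee_pos: [0.4562, -0.2893, 0.3295]
eef_rot: [0.717, 0.697, -0.0, -0.001]
ft_force: [-0.4, 0.1, -0.4]
width: 0.0435
```

{"api": "step_arm", "payload": {"commands": [[0,0,0,0,0,0.14],[0,0,0,0,0,0.14],[0,0,0,0,0,0.14],[0,0,0,0,0,0.14],[0,0,0,0,0,0.14],[0,0,0,0,0,0.14],[0,0,0,0,0,0.14],[0,0,0,0,0,0.14]]}}

```text
time: 23.2
ee_pos: [0.4582, -0.2827, 0.3308]
eef_rot: [0.977, 0.211, -0.0, -0.0]
ft_force: [0.4, 0.3, -0.3]
width: 0.0434
```

{"api": "step_arm", "payload": {"commands": [[0,0,0,0,0,0.14],[0,0,0,0,0,0.14],[0,0,0,0,0,0.14],[0,0,0,0,0,0.14],[0,0,0,0,0,0.14],[0,0,0,0,0,0.14],[0,0,0,0,0,0.14],[0,0,0,0,0,0.08]]}}

```text
time: 24.0
ee_pos: [0.4582, -0.2827, 0.3308]
eef_rot: [0.95, -0.311, -0.0, -0.0]
ft_force: [0.1, 0.4, 0.4]
width: 0.0432
```

```bash
python3 - <<'E'
from h import *
np.set_printoptions(precision=4,suppress=True)
go([.468,-.3,.35],-36);print(read_state()["joint_positions"])
s=img("scene");t=img("top");cv2.imwrite("raw_s2.png",s);cv2.imwrite("raw_t2.png",t)
for b in pens("top",t,(105,180,65,65)): print("T",b)
for b in pens("scene",s,(145,258,80,62)): print("S",b)
cv2.imwrite("pics/m6.png",np.hstack([cv2.resize(t[150:225,105:280],(400,300)),cv2.resize(s[170:320,130:290],(400,300))]))
E
```

```text
t 24.0 pos [ 0.4582 -0.2827  0.3308] rot [ 0.0001  0.0004 -0.0052] then move [ 0.0181  0.0082 -0.0192] w 0.0432 F [0.1 0.4 0.4]
[ 1.0221  0.1554 -0.6212  1.5172  0.0904  1.4984 -0.2334]
T (array([0.509 , 0.3006]), np.float64(-1.339165821436154), np.float64(0.14462868747510949), np.float64(1.0), array([124, 190,  36,   9], dtype=int32))
T (array([0.4544, 0.3389]), np.float64(-1.5641219759991563), np.float64(0.1342719745192682), np.float64(113.0), array([115, 206,  34,   4], dtype=int32))
T (array([0.4056, 0.3061]), np.float64(-1.6617496815863324), np.float64(0.05795224439038507), -1, array([132, 217,  15,   5], dtype=int32))
T (array([0.4015, 0.2556]), np.float64(0.9239867950086826), np.float64(0.01717050365511148), -1, array([150, 219,   4,   4], dtype=int32))
T (array([0.3472, 0.2937]), np.float64(-1.6436573399777086), np.float64(0.1430987749424234), np.float64(0.0), array([124, 231,  36,   6], dtype=int32))
S (array([0.4508, 0.1411]), np.float64(-2.393122737171702), np.float64(0.03900605255375521), -1, array([207, 258,  12,   4], dtype=int32))
S (array([0.5116, 0.2998]), np.float64(-1.3381645453768625), np.float64(0.14892139383748235), np.float64(1.0), array([151, 260,  30,  30], dtype=int32))
S (array([0.457 , 0.3372]), np.float64(1.563435658102788), np.float64(0.14158264014242178), np.float64(112.0), array([149, 277,  36,  26], dtype=int32))
S (array([0.404, 0.253]), np.float64(-0.9639075498585383), np.float64(0.022106861397055592), -1, array([194, 281,   6,   6], dtype=int32))
S (array([0.4082, 0.3021]), np.float64(1.4948299277288655), np.float64(0.06298793432379571), -1, array([176, 286,  17,  12], dtype=int32))
S (array([0.3492, 0.2935]), np.float64(1.503569966878958), np.float64(0.14578119734018005), np.float64(1.0), array([179, 287,  38,  27], dtype=int32))
```

View pics/m6.png

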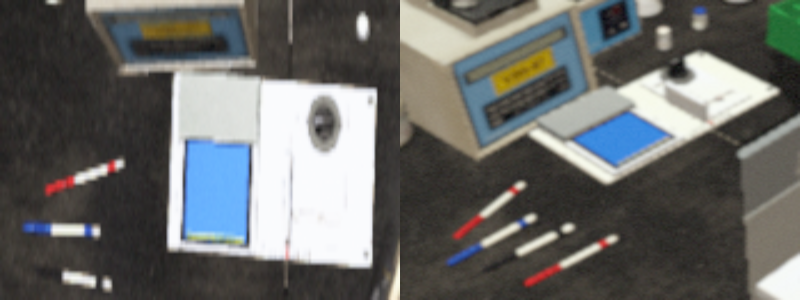

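{"api": "step_arm", "payload": {"commands": [[0,0,0,0.14,0,0],[0,0,0,0.14,0,0],[0,0,0,0.14,0,0],[0,0,0,0,0,0]]}}

```text
time: 24.5
ee_pos: [0.4555, -0.2868, 0.3292]
eef_rot: [0.929, -0.305, 0.065, -0.2]
ft_force: [-0.9, -0.8, -1.2]
width: 0.0434
```

```bash
python3 -c "
from h import *
s=read_state();print(s['joint_positions'].round(3),s['ee_pos'],Ro.from_quat(s['eef_rot']).as_matrix().round(3))"
```

```text
[ 1.232  0.177 -0.568  1.555 -0.33   1.462  0.076] [ 0.45552762 -0.2868289   0.3292398 ] [[ 0.806 -0.541  0.242]
 [-0.592 -0.734  0.332]
 [-0.002 -0.411 -0.912]]
```

{"api": "step_arm", "payload": {"commands": [[0,0,0,-0.14,0,0],[0,0,0,-0.14,0,0],[0,0,0,-0.14,0,0],[0,0,0,-0.14,0,0],[0,0,0,-0.14,0,0],[0,0,0,-0.14,0,0],[0,0,0,-0.14,0,0],[0,0,0,0,0,0]]}}

```text
time: 25.3
ee_pos: [0.4605, -0.279, 0.3296]
eef_rot: [0.915, -0.292, -0.086, 0.264]
ft_force: [1.0, 1.2, -0.3]
width: 0.0434
```

```bash
python3 -c "
from h import *
s=read_state();print(s['joint_positions'].round(3),s['ee_pos'],Ro.from_quat(s['eef_rot']).as_matrix().round(3))"
```

```text
[ 0.703  0.282 -0.668  1.501  0.641  1.739 -0.585] [ 0.46046598 -0.27899001  0.32958466] [[ 0.815 -0.488 -0.311]
 [-0.579 -0.69  -0.434]
 [-0.003  0.534 -0.845]]
```

{"api": "step_arm", "payload": {"commands": [[0,0,0,-0.14,0,0],[0,0,0,-0.14,0,0],[0,0,0,-0.14,0,0],[0,0,0,-0.14,0,0],[0,0,0,-0.14,0,0],[0,0,0,-0.14,0,0],[0,0,0,-0.1,0,0],[0,0,0,0,0,0]]}}

```text
time: 26.1
ee_pos: [0.4585, -0.2829, 0.3271]
eef_rot: [0.716, -0.229, -0.206, 0.626]
ft_force: [0.5, 1.3, -0.1]
width: 0.0438
```

```bash
python3 -c "
from h import *
s=read_state();print(s['joint_positions'].round(3),s['ee_pos'],Ro.from_quat(s['eef_rot']).as_matrix().round(3))"
```

```text
[-0.017  0.565 -0.038  1.581  1.061  2.047 -0.746] [ 0.45848782 -0.28291829  0.32710365] [[ 0.81  -0.07  -0.582]
 [-0.586 -0.111 -0.803]
 [-0.009  0.991 -0.13 ]]
```

{"api": "step_arm", "payload": {"commands": [[0,0,0,0.14,0,0],[0,0,0,0.14,0,0],[0,0,0,0.14,0,0],[0,0,0,0.14,0,0],[0,0,0,0.14,0,0],[0,0,0,0.14,0,0],[0,0,0,0.14,0,0],[0,0,0,0.14,0,0],[0,0,0,0.14,0,0],[0,0,0,0.14,0,0],[0,0,0,0,0,0]], "gripper": 0.5}}

```text
time: 27.2
ee_pos: [0.4562, -0.2883, 0.3323]
eef_rot: [0.95, -0.313, -0.003, 0.015]
ft_force: [-0.2, -0.8, -0.1]
width: 0.0435
```

```bash
python3 -c "
from h import *
go([.5203,.2564,.12],13.2);print(read_state()['joint_positions'].round(3))"
```

```text
t 27.2 pos [ 0.4562 -0.2883  0.3323] rot [ 0.0309  0.0103 -0.8672] then move [ 0.1867 -0.5157  0.2123] w 0.0435 F [-0.2 -0.8 -0.1]
[ 0.499  0.111 -0.044  1.539  0.036  1.494 -0.184]
```

{"api": "step_arm", "payload": {"commands": [[0,0,0,0.015,0.005,-0.124],[0,0,0,0.015,0.005,-0.124],[0,0,0,0,0,-0.124],[0,0,0,0,0,-0.124],[0,0,0,0,0,-0.124],[0,0,0,0,0,-0.124],[0,0,0,0,0,-0.124]]}}

```text
time: 27.9
ee_pos: [0.4588, -0.2835, 0.3303]
eef_rot: [0.992, 0.123, -0.0, 0.004]
ft_force: [-0.3, 0.6, 0.7]
width: 0.0437
```

{"api": "step_arm", "payload": {"commands": [[0.012,-0.042,0,0,0,0],[0.012,-0.042,0,0,0,0],[0.012,-0.042,0.01,0,0,0],[0.012,-0.042,0.01,0,0,0],[0.012,-0.042,0.02,0,0,0],[0.012,-0.042,0.02,0,0,0],[0.012,-0.042,0.02,0,0,0],[0.012,-0.042,0.02,0,0,0],[0.012,-0.042,0.02,0,0,0],[0.012,-0.042,0.03,0,0,0],[0.012,-0.042,0.03,0,0,0],[0.012,-0.042,0.03,0,0,0]]}}

```text
time: 29.1
ee_pos: [0.4785, 0.234, 0.1216]
eef_rot: [0.993, 0.12, 0.001, 0.002]
ft_force: [1.8, -1.4, -0.4]
width: 0.0436
```

```bash
python3 -c "
from h import *
go([.5203,.2564,.021],13.2);print(read_state()['joint_positions'].round(3))"
```

```text
t 29.1 pos [0.4785 0.234  0.1216] rot [ 0.0045 -0.0016  0.0102] then move [ 0.0458 -0.0123  0.1006] w 0.0436 F [ 1.8 -1.4 -0.4]
[-0.05   0.285 -0.563  1.824  0.176  1.081 -0.437]
```

{"api": "step_arm", "payload": {"commands": [[0.0155,-0.004,0,0,0,0.003],[0.015,-0.004,0,0,0,0.003],[0.0153,-0.0043,0,0,0,0.004],[0,0,0.03,0,0,0],[0,0,0.03,0,0,0],[0,0,0.02,0,0,0],[0,0,0.01,0,0,0],[0,0,0,0,0,0]]}}

```text
time: 29.9
ee_pos: [0.5192, 0.2538, 0.0305]
eef_rot: [0.993, 0.115, -0.001, 0.002]
ft_force: [0.8, 0.7, -0.7]
width: 0.0432
```

```bash
python3 -c "
from h import *
go([.5203,.2564,.021],13.2)"
```

```text
t 29.9 pos [0.5192 0.2538 0.0305] rot [ 0.0045  0.003  -0.0003] then move [ 0.0016 -0.0022  0.0095] w 0.0432 F [ 0.8  0.7 -0.7]
```

{"api": "step_arm", "payload": {"commands": [[0.0015,0,0.005,0.003,0.003,0],[0,0,0.003,0,0,0],[0,0,0,0,0,0]]}}

```text
time: 30.2
ee_pos: [0.5211, 0.2539, 0.0228]
eef_rot: [0.993, 0.115, 0.0, 0.001]
ft_force: [-0.6, -0.5, -0.2]
width: 0.0437
```

{"api": "step_arm", "payload": {"commands": [[0,0,0,0,0,0],[0,0,0,0,0,0],[0,0,0,0,0,0],[0,0,0,0,0,0],[0,0,0,0,0,0],[0,0,0,0,0,0],[0,0,0,0,0,0],[0,0,0,0,0,0]], "gripper": 0, "grip_force": 12}}

```text
time: 31.0
ee_pos: [0.5208, 0.2538, 0.0224]
eef_rot: [0.993, 0.115, 0.0, 0.001]
ft_force: [-0.2, -0.4, 0.9]
width: 0.0081
```

```bash
python3 -c "
from h import *
go([.47,.2,.33],-36)"
```

```text
t 31.0 pos [0.5208 0.2538 0.0224] rot [ 0.0023 -0.0009  0.858 ] then move [-0.0094  0.0734 -0.3076] w 0.0081 F [-0.2 -0.4  0.9]
```

{"api": "step_arm", "payload": {"commands": [[0,0,-0.03,0,0,0],[-0.01,0,-0.05,0,0,0],[-0.015,0,-0.05,0,0,0],[-0.02,0,-0.05,0,0,0],[0,0,-0.05,0,0,0],[0,0,-0.05,0,0,0],[0,0,0,0,0,0]]}}

```text
time: 31.7
ee_pos: [0.4808, 0.2463, 0.303]
eef_rot: [0.993, 0.115, 0.005, -0.0]
ft_force: [0.3, 0.1, -1.1]
width: 0.0083
```

{"api": "step_arm", "payload": {"commands": [[0,0,0,0,0,0.14],[0,0.03,0,0,0,0.14],[0,0.03,0,0,0,0.14],[0,0.03,0,0,0,0.14],[0,0.03,0,0,0,0.14],[0,0.03,0,0,0,0.14],[0,0.03,0,0,0,0],[0,0,0,0,0,0]]}}

```text
time: 32.5
ee_pos: [0.4328, 0.0725, 0.296]
eef_rot: [0.953, -0.303, 0.001, 0.002]
ft_force: [-0.3, 0.0, 0.3]
width: 0.0081
```

```bash
python3 -c "
from h import *
go([.47,-.33,.33],-36)"
```

```text
t 32.5 pos [0.4328 0.0725 0.296 ] rot [ 0.0028 -0.0024  0.0135] then move [ 0.2667  0.3038 -0.034 ] w 0.0081 F [-0.3  0.   0.3]
```

{"api": "step_arm", "payload": {"commands": [[0.03,0.034,-0.004,0,0,0.0135],[0.03,0.034,-0.004,0,0,0],[0.03,0.034,-0.004,0,0,0],[0.03,0.034,-0.004,0,0,0],[0.03,0.034,-0.004,0,0,0],[0.03,0.034,-0.004,0,0,0],[0.03,0.034,-0.004,0,0,0],[0.03,0.034,-0.004,0,0,0],[0.027,0.032,-0.002,0,0,0],[0,0,0,0,0,0]]}}

```text
time: 33.5
ee_pos: [0.4725, -0.3324, 0.3298]
eef_rot: [0.951, -0.31, -0.0, 0.002]
ft_force: [-0.8, 0.8, -0.4]
width: 0.0078
```

{"api": "step_arm", "payload": {"commands": [[0,0,0,-0.14,0,0],[0,0,0,-0.14,0,0],[0,0,0,-0.14,0,0],[0,0,0,-0.14,0,0],[0,0,0,-0.14,0,0],[0,0,0,-0.14,0,0],[0,0,0,-0.14,0,0],[0,0,0,-0.14,0,0],[0,0,0,-0.14,0,0],[0,0,0,-0.14,0,0],[0,0,0,0,0,0],[0,0,0,0,0,0]]}}

```text
time: 34.7
ee_pos: [0.4743, -0.3263, 0.3303]
eef_rot: [0.728, -0.235, -0.197, 0.613]
ft_force: [-1.1, -1.0, 1.0]
width: 0.0083
```

```bash
cat >> h.py <<'E'
T=np.array([.5005,-.3695]);EX=np.array([.995,-.0998]);EY=np.array([.0998,.995])
def well(a,b): return T+.025*a*EX+.025*b*EY
def gow(a,b,z,ahead=.016,tilt=None):
    """move in tool axes so the pen's point at rim height... pen line through TCP+ahead*z; aim line point at z=.06 at well centre"""
    s=read_state();R=Ro.from_quat(s["eef_rot"]).as_matrix();p=s["ee_pos"]
    ax=R[:,1];g=np.array([0,0,z])+R[:,2]*ahead   # grip offset
    # pen axis point at height .06 rel. TCP(0,0,z)
    k=(.06-g[2])/ax[2];off=(g+k*ax)[:2];W=well(a,b);tgt=np.array([*(W-off),z])
    print("t",round(s["time"],1),"pos",p.round(4),"tgt",tgt.round(4),"tool move",(R.T@(tgt-p)).round(4),"pen tilt deg",np.degrees(np.arccos(ax[2])).round(1),"w",round(s["width"],4));print(R.round(3).tolist(),"q",s["joint_positions"].round(3))
E
python3 - <<'E'
from h import *
gow(-1,-1,.25);gow(-1,-1,.15)
s=img("scene");t=img("top");cv2.imwrite("raw_s3.png",s);cv2.imwrite("raw_t3.png",t)
cv2.imwrite("pics/m7.png",np.hstack([cv2.resize(t[150:240,250:370],(400,300)),cv2.resize(s[70:205,220:400],(400,300))]))
E
```

```text
t 34.7 pos [ 0.4743 -0.3263  0.3303] tgt [ 0.4632 -0.4054  0.25  ] tool move [ 0.0371 -0.067   0.0834] pen tilt deg 9.9 w 0.0083
[[0.812, -0.1, -0.574], [-0.583, -0.139, -0.8], [0.001, 0.985, -0.171]] q [-0.004  0.574  0.035  1.528  1.072  1.964 -0.681]
t 34.7 pos [ 0.4743 -0.3263  0.3303] tgt [ 0.4734 -0.3914  0.15  ] tool move [ 0.0371 -0.1685  0.0834] pen tilt deg 9.9 w 0.0083
[[0.812, -0.1, -0.574], [-0.583, -0.139, -0.8], [0.001, 0.985, -0.171]] q [-0.004  0.574  0.035  1.528  1.072  1.964 -0.681]
```

View pics/m7.png

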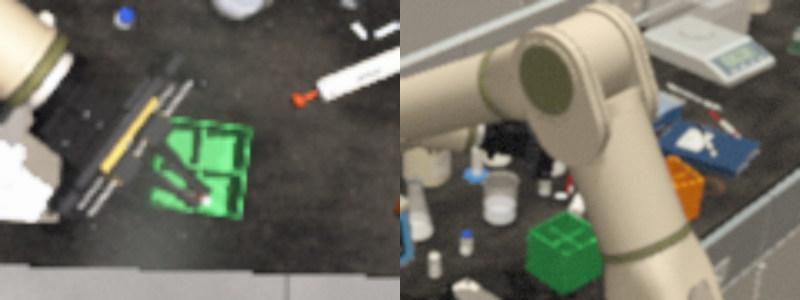

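{"api": "step_arm", "payload": {"commands": [[0.0095,0,0.021,0,0,0],[0.0095,0,0.021,0,0,0],[0.0095,0,0.021,0,0,0],[0.0086,0,0.0204,0,0,0],[0,0,0,0,0,0],[0,0,0,0,0,0]]}}

```text
time: 35.4
ee_pos: [0.4554, -0.4157, 0.3184]
eef_rot: [0.728, -0.237, -0.196, 0.613]
ft_force: [-0.7, 1.0, 0.2]
width: 0.008
```

```bash
python3 -c "
from h import *
gow(-1,-1,.15)"
```

```text
t 35.4 pos [ 0.4554 -0.4157  0.3184] tgt [ 0.4732 -0.3912  0.15  ] tool move [-0.0008 -0.1711 -0.001 ] pen tilt deg 9.9 w 0.008
[[0.811, -0.104, -0.576], [-0.586, -0.136, -0.799], [0.004, 0.985, -0.171]] q [ 0.099  0.581  0.081  1.549  1.134  1.832 -0.65 ]
```

{"api": "step_arm", "payload": {"commands": [[0,-0.025,0,0,0,0],[0,-0.025,0,0,0,0],[0,-0.025,0,0,0,0],[0,-0.02,0,0,0,0],[0,-0.02,0,0,0,0],[0,0,0,0,0,0]]}}

```text
time: 36.0
ee_pos: [0.4679, -0.398, 0.2018]
eef_rot: [0.728, -0.234, -0.198, 0.613]
ft_force: [-0.4, 0.0, 0.6]
width: 0.008
```

```bash
python3 -c "
from h import *
gow(-1,-1,.15);print(read_state()['ft_force'])"
```

```text
t 36.0 pos [ 0.4679 -0.398   0.2018] tgt [ 0.4736 -0.3913  0.15  ] tool move [ 0.0008 -0.0525  0.0001] pen tilt deg 9.8 w 0.008
[[0.813, -0.098, -0.574], [-0.583, -0.139, -0.801], [-0.001, 0.985, -0.17]] q [ 0.09   0.752  0.054  1.555  1.078  1.783 -0.822]
[-0.42914368  0.03854043  0.55631038]
```

{"api": "step_arm", "payload": {"commands": [[0,-0.02,0,0,0,0],[0,-0.018,0,0,0,0],[0,-0.014,0,0,0,0],[0,0,0,0,0,0],[0,0,0,0,0,0]]}}

```text
time: 36.5
ee_pos: [0.4726, -0.3926, 0.1528]
eef_rot: [0.727, -0.235, -0.197, 0.614]
ft_force: [0.2, -0.7, 0.3]
width: 0.0082
```

{"api": "step_arm", "payload": {"commands": [[0,0,0,0,0,0],[0,0,0,0,0,0],[0,0,0,0,0,0],[0,0,0,0,0,0],[0,0,0,0,0,0]], "gripper": 0.4}}

```text
time: 37.0
ee_pos: [0.4725, -0.3926, 0.1526]
eef_rot: [0.727, -0.235, -0.197, 0.614]
ft_force: [0.4, -1.2, -0.4]
width: 0.0329
```

{"api": "step_arm", "payload": {"commands": [[0,0.03,0,0,0,0],[0,0.04,0,0,0,0],[0,0.05,0,0,0,0],[0,0.05,0,0,0,0],[0,0,-0.03,0.1,0,0],[0,0,-0.03,0.1,0,0]]}}

```text
time: 37.6
ee_pos: [0.4895, -0.3678, 0.3341]
eef_rot: [0.786, -0.254, -0.172, 0.537]
ft_force: [0.6, -0.6, -1.0]
width: 0.0349
```

{"api": "step_arm", "payload": {"commands": [[0,0,0,0.14,0,0],[0,0,0,0.14,0,0],[0,0,0,0.14,0,0],[0,0,0,0.14,0,0],[0,0,0,0.14,0,0],[0,0,0,0.14,0,0],[0,0,0,0.14,0,0],[0,0,0,0.14,0,0],[0,0,0,0.08,0,0],[0,0,0,0,0,0]]}}

```text
time: 38.6
ee_pos: [0.4873, -0.3713, 0.3335]
eef_rot: [0.951, -0.31, 0.001, 0.001]
ft_force: [-0.2, -0.3, 0.1]
width: 0.0347
```

```bash
python3 - <<'E'
from h import *
np.set_printoptions(precision=4,suppress=True)
s=img("scene");t=img("top");cv2.imwrite("raw_s4.png",s);cv2.imwrite("raw_t4.png",t)
for b in pens("top",t,(95,175,77,75)): print("T",b)
for b in pens("scene",s,(145,258,80,62)): print("S",b)
go([.47,.0,.33],-18)
cv2.imwrite("pics/m8.png",np.hstack([cv2.resize(t[150:240,250:370],(400,300)),cv2.resize(s[120:210,220:340],(400,300))]))
E
```

```text
T (array([0.4545, 0.3389]), np.float64(-1.5650491186136721), np.float64(0.1342768153393431), np.float64(112.0), array([115, 205,  34,   4], dtype=int32))
T (array([0.4056, 0.3061]), np.float64(-1.6617496815863324), np.float64(0.05795224439038508), -1, array([132, 217,  15,   5], dtype=int32))
T (array([0.4008, 0.2547]), np.float64(-2.0980322629984585), np.float64(0.014666158365087233), -1, array([150, 219,   4,   4], dtype=int32))
T (array([0.3472, 0.2937]), np.float64(-1.6436573399777086), np.float64(0.1430987749424234), np.float64(1.0), array([124, 231,  36,   6], dtype=int32))
S (array([0.4508, 0.1411]), np.float64(-2.393122737171702), np.float64(0.0390060525537552), -1, array([207, 258,  12,   4], dtype=int32))
S (array([0.4569, 0.3372]), np.float64(1.5651792653498064), np.float64(0.14159284324629756), np.float64(112.0), array([149, 277,  36,  26], dtype=int32))
S (array([0.4041, 0.2527]), np.float64(-0.8591145674688064), np.float64(0.021701856834017087), -1, array([194, 281,   6,   6], dtype=int32))
S (array([0.4081, 0.3021]), np.float64(1.494425711059633), np.float64(0.06298793711822386), -1, array([176, 286,  17,  12], dtype=int32))
S (array([0.3491, 0.2923]), np.float64(1.5035115897247155), np.float64(0.14823598385062708), np.float64(1.0), array([179, 287,  38,  27], dtype=int32))
t 38.7 pos [ 0.4895 -0.3681  0.3329] rot [ 0.0039 -0.0005 -0.3099] then move [-0.1323 -0.3441  0.0029] w 0.0348 F [ 1.4 -0.1 -0.3]
```

View pics/m8.png

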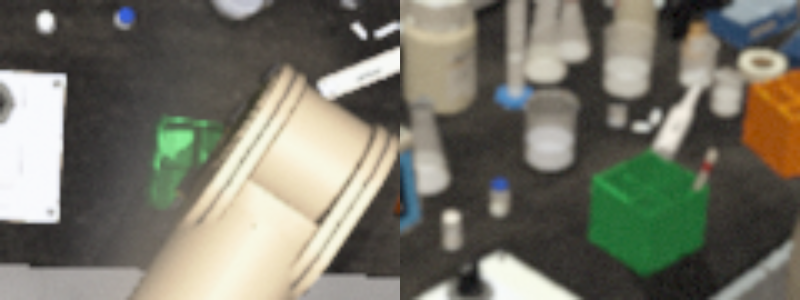

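{"api": "step_arm", "payload": {"commands": [[0,0,0,0,0,-0.126],[0,0,0,0,0,-0.126],[0,0,0,0,0,-0.126],[0,0,0,0,0,-0.126],[0,0,0,0,0,-0.124]], "gripper": 0.45}}

```text
time: 39.2
ee_pos: [0.4909, -0.3662, 0.3327]
eef_rot: [1.0, 0.007, -0.001, 0.002]
ft_force: [-0.2, -0.5, 0.9]
width: 0.0389
```

{"api": "step_arm", "payload": {"commands": [[0,-0.047,0,0,0,0],[0,-0.047,0,0,0,0],[0,-0.047,0,0,0,0],[0,-0.047,0,0,0,0],[-0.004,-0.047,0,0,0,0],[-0.004,-0.047,0,0,0,0],[-0.004,-0.047,0,0,0,0],[-0.004,-0.047,0,0,0,0],[-0.004,-0.047,0.02,0,0,0],[-0.004,-0.047,0.02,0,0,0],[-0.004,-0.047,0.03,0,0,0],[-0.004,-0.047,0.03,0,0,0]]}}

```text
time: 40.4
ee_pos: [0.4553, 0.1866, 0.2384]
eef_rot: [1.0, 0.004, 0.001, 0.002]
ft_force: [0.9, -0.9, -0.6]
width: 0.0394
```

{"api": "step_arm", "payload": {"commands": [[0,-0.047,0.03,0,0,0],[0,-0.047,0.03,0,0,0],[0,0,0.03,0,0,0],[0,0,0.03,0,0,0],[0,0,0,0,0,0],[0,0,0,0,0,0]]}}

```text
time: 41.0
ee_pos: [0.4555, 0.2684, 0.1256]
eef_rot: [1.0, 0.003, 0.0, 0.002]
ft_force: [-0.2, -0.4, 0.5]
width: 0.0391
```

```bash
python3 -c "
from h import *
go([.4558,.293,.021],0.2);print(read_state()['joint_positions'].round(3))"
```

```text
t 41.0 pos [0.4555 0.2684 0.1256] rot [ 0.0031 -0.0001  0.0034] then move [ 0.0004 -0.0246  0.1046] w 0.0391 F [-0.2 -0.4  0.5]
[-0.041  0.291 -0.661  1.825  0.202  1.095 -0.768]
```

{"api": "step_arm", "payload": {"commands": [[0,-0.0125,0,0.003,0,0.0034],[0,-0.012,0,0,0,0],[0,0,0.03,0,0,0],[0,0,0.03,0,0,0],[0,0,0.025,0,0,0],[0,0,0.015,0,0,0],[0,0,0.0045,0,0,0],[0,0,0,0,0,0]]}}

```text
time: 41.8
ee_pos: [0.4564, 0.2925, 0.021]
eef_rot: [1.0, 0.001, 0.0, -0.001]
ft_force: [0.9, 0.1, -0.1]
width: 0.0391
```

```bash
python3 -c "
from h import *
go([.4558,.293,.0215],0.2)"
```

```text
t 41.8 pos [0.4564 0.2925 0.021 ] rot [-0.0011 -0.0007 -0.0024] then move [-0.0005 -0.0005 -0.0005] w 0.0391 F [ 0.9  0.1 -0.1]
```

{"api": "step_arm", "payload": {"commands": [[0,0,0,0,0,0],[0,0,0,0,0,0],[0,0,0,0,0,0],[0,0,0,0,0,0],[0,0,0,0,0,0],[0,0,0,0,0,0],[0,0,0,0,0,0],[0,0,0,0,0,0]], "gripper": 0}}

```text
time: 42.6
ee_pos: [0.4563, 0.2919, 0.0208]
eef_rot: [1.0, 0.0, 0.0, -0.0]
ft_force: [-0.9, -0.5, 5.8]
width: 0.0094
```

```bash
python3 -c "
from h import *
go([.47,.05,.33],-36)"
```

```text
t 42.6 pos [0.4563 0.2919 0.0208] rot [-8.00e-04 -5.00e-04  6.29e-01] then move [ 0.1532  0.1877 -0.3092] w 0.0094 F [-0.9 -0.5  5.8]
```

{"api": "step_arm", "payload": {"commands": [[0,0,-0.03,0,0,0],[0,0,-0.05,0,0,0],[0,0,-0.05,0,0,0],[0,0,-0.05,0,0,0],[0,0,-0.05,0,0,0.125],[0,0,-0.05,0,0,0.126],[0,0,-0.03,0,0,0.126],[0,0,0,0,0,0.126],[0,0,0,0,0,0.126]]}}

```text
time: 43.5
ee_pos: [0.4562, 0.292, 0.3314]
eef_rot: [0.95, -0.311, 0.001, -0.001]
ft_force: [-0.0, -0.3, -0.7]
width: 0.0094
```

{"api": "step_arm", "payload": {"commands": [[0.0275,0.035,0,0,0,0],[0.0275,0.035,0,0,0,0],[0.0275,0.035,0,0,0,0],[0.0275,0.035,0,0,0,0],[0.0275,0.035,0,0,0,0],[0.0275,0.035,0,0,0,0],[0.0275,0.035,0,0,0,0],[0.0275,0.035,0,0,0,0],[0.0275,0.035,0,0,0,0],[0.0275,0.035,0,0,0,0],[0.0275,0.035,0,0,0,0],[0.0275,0.035,0,0,0,0]]}}

```text
time: 44.7
ee_pos: [0.4759, -0.2438, 0.33]
eef_rot: [0.951, -0.309, 0.0, -0.0]
ft_force: [1.5, -0.3, 0.4]
width: 0.0095
```

```bash
python3 -c "
from h import *
go([.49,-.32,.33],-36)"
```

```text
t 44.7 pos [ 0.4759 -0.2438  0.33  ] rot [-0.0006  0.      0.0004] then move [0.0562 0.0534 0.    ] w 0.0095 F [ 1.5 -0.3  0.4]
```

{"api": "step_arm", "payload": {"commands": [[0.028,0.027,0,-0.14,0,0],[0.028,0.026,0.004,-0.14,0,0],[0,0,0,-0.14,0,0],[0,0,0,-0.14,0,0],[0,0,0,-0.14,0,0],[0,0,0,-0.14,0,0],[0,0,0,-0.14,0,0],[0,0,0,-0.14,0,0],[0,0,0,-0.14,0,0],[0,0,0,-0.14,0,0],[0,0,0,0,0,0],[0,0,0,0,0,0]]}}

```text
time: 45.9
ee_pos: [0.4904, -0.318, 0.3292]
eef_rot: [0.729, -0.236, -0.199, 0.611]
ft_force: [0.3, 0.3, 1.1]
width: 0.0097
```

```bash
python3 -c "
from h import *
gow(1,-1,.15)"
```

```text
t 45.9 pos [ 0.4904 -0.318   0.3292] tgt [ 0.5232 -0.3966  0.15  ] tool move [ 0.0729 -0.1687  0.0747] pen tilt deg 10.0 w 0.0097
[[0.809, -0.101, -0.579], [-0.587, -0.141, -0.797], [-0.001, 0.985, -0.173]] q [ 0.028  0.608 -0.024  1.473  1.088  2.004 -0.678]
```

{"api": "step_arm", "payload": {"commands": [[0.0185,0,0.0187,0,0,0],[0.0185,0,0.0187,0,0,0],[0.018,0,0.0187,0,0,0],[0.018,0,0.0187,0,0,0],[0,-0.02,0,0,0,0],[0,-0.03,0,0,0,0],[0,-0.02,0,0,0,0],[0,0,0,0,0,0],[0,0,0,0,0,0]]}}

```text
time: 46.8
ee_pos: [0.5131, -0.4113, 0.2494]
eef_rot: [0.728, -0.237, -0.198, 0.612]
ft_force: [0.5, -0.7, 0.6]
width: 0.0093
```

```bash
python3 -c "
from h import *
gow(1,-1,.15)"
```

```text
t 46.8 pos [ 0.5131 -0.4113  0.2494] tgt [ 0.5231 -0.3964  0.15  ] tool move [-0.0008 -0.101  -0.0007] pen tilt deg 9.9 w 0.0093
[[0.809, -0.102, -0.579], [-0.588, -0.138, -0.797], [0.001, 0.985, -0.172]] q [ 0.131  0.771  0.015  1.393  1.132  1.856 -0.699]
```

{"api": "step_arm", "payload": {"commands": [[0,-0.025,0,0,0,0],[0,-0.025,0,0,0,0],[0,-0.02,0,0,0,0],[0,-0.018,0,0,0,0],[0,-0.012,0,0,0,0],[0,0,0,0,0,0],[0,0,0,0,0,0]]}}

```text
time: 47.5
ee_pos: [0.5231, -0.3974, 0.1504]
eef_rot: [0.727, -0.237, -0.199, 0.613]
ft_force: [-0.8, -0.8, -0.5]
width: 0.0092
```

{"api": "step_arm", "payload": {"commands": [[0,0,0,0,0,0],[0,0,0,0,0,0],[0,0,0,0,0,0],[0,0,0,0,0,0],[0,0,0,0,0,0]], "gripper": 0.25}}

```text
time: 48.0
ee_pos: [0.523, -0.3972, 0.1497]
eef_rot: [0.728, -0.236, -0.199, 0.612]
ft_force: [-0.5, 0.5, 0.0]
width: 0.0216
```

{"api": "step_arm", "payload": {"commands": [[0,0.03,0,0,0,0],[0,0.04,0,0,0,0],[0,0.05,0,0,0,0],[0,0.05,0,0,0,0],[0,0,-0.03,0.1,0,0],[0,0,-0.03,0.1,0,0]]}}

```text
time: 48.6
ee_pos: [0.5401, -0.373, 0.3314]
eef_rot: [0.786, -0.256, -0.174, 0.535]
ft_force: [0.9, 1.0, -0.1]
width: 0.0221
```

{"api": "step_arm", "payload": {"commands": [[0,0,0,0.14,0,0],[0,0,0,0.14,0,0],[0,0,0,0.14,0,0],[0,0,0,0.14,0,0],[0,0,0,0.14,0,0],[0,0,0,0.14,0,0],[0,0,0,0.14,0,0],[0,0,0,0.14,0,0],[0,0,0,0.08,0,0],[0,0,0,0,0,0]]}}

```text
time: 49.6
ee_pos: [0.5378, -0.3769, 0.3307]
eef_rot: [0.95, -0.312, 0.0, -0.0]
ft_force: [0.1, -0.4, -0.2]
width: 0.0217
```

```bash
python3 - <<'E'
from h import *
np.set_printoptions(precision=4,suppress=True)
s=img("scene");t=img("top");cv2.imwrite("raw_s5.png",s);cv2.imwrite("raw_t5.png",t)
for b in pens("top",t,(95,175,77,75)): print("T",b)
for b in pens("scene",s,(145,258,80,62)): print("S",b)
go([.4038,.2697,.33],-4.8)
cv2.imwrite("pics/m9.png",np.hstack([cv2.resize(t[150:240,250:370],(400,300)),cv2.resize(s[120:210,220:340],(400,300))]))
E
```

```text
T (array([0.4055, 0.3061]), np.float64(-1.6513554089646212), np.float64(0.057894555824592644), -1, array([132, 217,  15,   5], dtype=int32))
T (array([0.4008, 0.2547]), np.float64(-2.0980322629984585), np.float64(0.014666158365087233), -1, array([150, 219,   4,   4], dtype=int32))
T (array([0.3737, 0.2988]), np.float64(-1.6430789567318815), np.float64(0.1427789435799802), np.float64(1.0), array([123, 225,  36,   6], dtype=int32))
S (array([0.4508, 0.1411]), np.float64(-2.393122737171702), np.float64(0.0390060525537552), -1, array([207, 258,  12,   4], dtype=int32))
S (array([0.4041, 0.2527]), np.float64(-0.8591145674688064), np.float64(0.02170185683401709), -1, array([194, 281,   6,   6], dtype=int32))
S (array([0.3758, 0.2977]), np.float64(1.496593623778384), np.float64(0.1489333513278116), np.float64(1.0), array([172, 284,  39,  26], dtype=int32))
S (array([0.408 , 0.3021]), np.float64(1.490289965636999), np.float64(0.0629873743755025), -1, array([176, 286,  17,  12], dtype=int32))
t 49.7 pos [ 0.54   -0.3733  0.33  ] rot [ 0.0011  0.001  -0.5446] then move [-0.1896 -0.6293  0.    ] w 0.0217 F [ 0.6  0.4 -0.6]
```

View pics/m9.png

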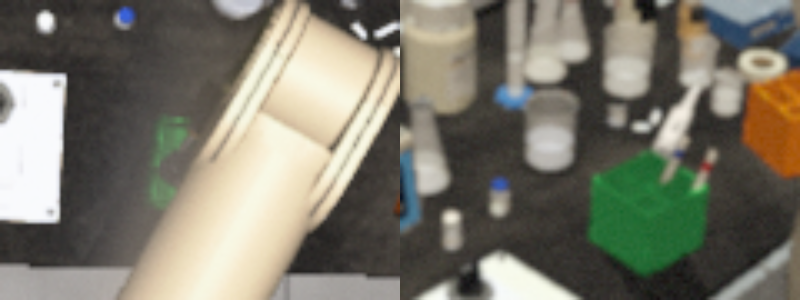

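{"api": "step_arm", "payload": {"commands": [[0,0,0,0,0,-0.139],[0,0,0,0,0,-0.139],[0,0,0,0,0,-0.139],[0,0,0,0,0,-0.138],[-0.01,-0.045,0,0,0,0],[-0.01,-0.045,0,0,0,0],[-0.01,-0.045,0,0,0,0],[-0.01,-0.045,0,0,0,0],[-0.01,-0.045,0,0,0,0],[-0.01,-0.045,0,0,0,0],[-0.01,-0.045,0,0,0,0],[-0.01,-0.045,0,0,0,0]]}}

```text
time: 50.9
ee_pos: [0.486, -0.005, 0.3303]
eef_rot: [0.999, -0.035, 0.0, 0.001]
ft_force: [1.1, 0.8, -0.3]
width: 0.0216
```

{"api": "step_arm", "payload": {"commands": [[-0.01,-0.045,0,0,0,0],[-0.01,-0.045,0.01,0,0,0],[-0.02,-0.045,0.02,0,0,0],[-0.02,-0.045,0.02,0,0,0],[-0.02,-0.045,0.03,0,0,0],[-0.02,-0.02,0.03,0,0,0],[-0.02,0,0.03,0,0,0],[-0.02,0,0.03,0,0,0],[0,0,0,0,0,0],[0,0,0,0,0,0]]}}

```text
time: 51.9
ee_pos: [0.3687, 0.2354, 0.167]
eef_rot: [0.999, -0.035, 0.0, 0.0]
ft_force: [0.6, -0.0, 1.2]
width: 0.0217
```

```bash
python3 - <<'E'
from h import *
np.set_printoptions(precision=4,suppress=True)
go([.3685,.2534,.10],-4.2);print(read_state()["joint_positions"].round(3))
E
```

```text
t 51.9 pos [0.3687 0.2354 0.167 ] rot [ 0.0008 -0.0008  0.0039] then move [-0.0015 -0.0179  0.067 ] w 0.0217 F [ 0.6 -0.   1.2]
[ 0.166  0.023 -0.833  1.99   0.02   1.136 -0.745]
```

{"api": "step_arm", "payload": {"commands": [[-0.0007,-0.009,0.01,0,0,0.004],[-0.0007,-0.009,0.02,0,0,0],[0,0,0.03,0,0,0],[0,0,0.03,0,0,0],[0,0,0.015,0,0,0],[0,0,0,0,0,0],[0,0,0,0,0,0]]}}

```text
time: 52.6
ee_pos: [0.3702, 0.2534, 0.0631]
eef_rot: [0.999, -0.038, 0.001, -0.001]
ft_force: [0.3, 0.9, 0.3]
width: 0.022
```

```bash
python3 - <<'E'
from h import *
np.set_printoptions(precision=4,suppress=True)
go([.3685,.2534,.022],-4.2)
E
```

```text
t 52.6 pos [0.3702 0.2534 0.0631] rot [-0.0015 -0.0013 -0.0036] then move [-0.0017  0.0001  0.0411] w 0.022 F [0.3 0.9 0.3]
```

{"api": "step_arm", "payload": {"commands": [[-0.0015,0,0.015,0,0,0],[0,0,0.015,0,0,0],[0,0,0.008,0,0,0],[0,0,0.003,0,0,0],[0,0,0,0,0,0]]}}

```text
time: 53.1
ee_pos: [0.3683, 0.2531, 0.0215]
eef_rot: [0.999, -0.039, 0.001, -0.0]
ft_force: [-0.1, -0.2, -0.4]
width: 0.0214
```

{"api": "step_arm", "payload": {"commands": [[0,0,0,0,0,0],[0,0,0,0,0,0],[0,0,0,0,0,0],[0,0,0,0,0,0],[0,0,0,0,0,0]], "gripper": 0}}

```text
time: 53.6
ee_pos: [0.3683, 0.253, 0.0214]
eef_rot: [0.999, -0.039, 0.001, -0.0]
ft_force: [-1.3, -1.2, 6.6]
width: 0.0082
```

{"api": "step_arm", "payload": {"commands": [[0,0,-0.03,0,0,0],[0,0,-0.05,0,0,0],[0,0,-0.05,0,0,0],[0,0,-0.05,0,0,0],[0.02,0,-0.05,0,0,0.11],[0.02,0,-0.05,0,0,0.11],[0.02,0,-0.03,0,0,0.11],[0.02,0,0,0,0,0.11],[0.02,0,0,0,0,0.11],[0,0,0,0,0,0]]}}

```text
time: 54.6
ee_pos: [0.4613, 0.222, 0.3232]
eef_rot: [0.95, -0.312, -0.0, -0.0]
ft_force: [-0.0, -0.6, -1.0]
width: 0.0078
```

```bash
python3 - <<'E'
from h import *
np.set_printoptions(precision=4,suppress=True)
go([.49,-.32,.33],-36)
t=img("top")
for b in pens("top",t,(95,175,77,75)): print("T",b)
E
```

```text
t 54.6 pos [0.4613 0.222  0.3232] rot [-0.0002  0.0006 -0.0057] then move [ 0.3418  0.4216 -0.0068] w 0.0078 F [-0.  -0.6 -1. ]
T (array([0.4017, 0.4428]), np.float64(-2.672233672592678), np.float64(0.3345202234327742), -1, array([ 95, 178,  45,  72], dtype=int32))
T (array([0.5377, 0.4178]), np.float64(-2.1389879924093598), np.float64(0.041145635072374905), np.float64(1.0), array([109, 183,   9,   7], dtype=int32))
T (array([0.4938, 0.2835]), np.float64(2.515677923523727), np.float64(0.03458654411423129), -1, array([143, 194,   6,   8], dtype=int32))
T (array([0.4053, 0.3039]), np.float64(-1.6248662708457395), np.float64(0.05327679618678914), -1, array([133, 218,  14,   4], dtype=int32))
T (array([0.4017, 0.2554]), np.float64(-1.5466833447962336), np.float64(0.01222012190276214), -1, array([150, 220,   4,   2], dtype=int32))
```

{"api": "step_arm", "payload": {"commands": [[0.032,0.0415,0,0,0,0],[0.032,0.0415,0,0,0,0],[0.032,0.0415,0,0,0,0],[0.032,0.0415,0,0,0,0],[0.032,0.0415,0,0,0,0],[0.032,0.0415,0,0,0,0],[0.032,0.0415,0,0,0,0],[0.032,0.0415,0,0,0,0],[0.032,0.0415,0,0,0,0],[0.032,0.0415,0,0,0,0],[0,0,0,0,0,0]]}}

```text
time: 55.75
ee_pos: [0.4721, -0.282, 0.3223]
eef_rot: [0.95, -0.312, -0.001, 0.0]
ft_force: [0.1, 0.7, -0.7]
width: 0.0081
```

{"api": "step_arm", "payload": {"commands": [[0,0,0,-0.14,0,0],[0,0,0,-0.14,0,0],[0,0,0,-0.14,0,0],[0,0,0,-0.14,0,0],[0,0,0,-0.14,0,0],[0,0,0,-0.14,0,0],[0,0,0,-0.14,0,0],[0,0,0,-0.14,0,0],[0,0,0,-0.14,0,0],[0,0,0,-0.14,0,0],[0,0,0,0,0,0],[0,0,0,0,0,0]]}}

```text
time: 56.95
ee_pos: [0.4749, -0.2745, 0.3227]
eef_rot: [0.734, -0.236, -0.197, 0.606]
ft_force: [0.8, 1.6, 0.9]
width: 0.0079
```

```bash
python3 - <<'E'
from h import *
gow(-1,1,.15)
E
```

```text
t 57.0 pos [ 0.4749 -0.2745  0.3227] tgt [ 0.4777 -0.343   0.15  ] tool move [ 0.0428 -0.1594  0.0854] pen tilt deg 10.8 w 0.0079
[[0.811, -0.108, -0.575], [-0.585, -0.154, -0.796], [-0.002, 0.982, -0.188]] q [ 0.007  0.575 -0.083  1.53   1.041  2.048 -0.746]
```

{"api": "step_arm", "payload": {"commands": [[0.011,0,0.021,0,0,0],[0.011,0,0.021,0,0,0],[0.011,0,0.022,0,0,0],[0.01,0,0.0214,0,0,0],[0,-0.02,0,0,0,0],[0,-0.03,0,0,0,0],[0,-0.02,0,0,0,0],[0,0,0,0,0,0],[0,0,0,0,0,0]]}}

```text
time: 57.85
ee_pos: [0.4673, -0.3589, 0.239]
eef_rot: [0.733, -0.238, -0.197, 0.606]
ft_force: [-0.2, -0.0, 0.6]
width: 0.008
```

```bash
python3 - <<'E'
from h import *
gow(-1,1,.165)
E
```

```text
t 57.9 pos [ 0.4673 -0.3589  0.239 ] tgt [ 0.476  -0.3451  0.165 ] tool move [-0.001  -0.0757 -0.0021] pen tilt deg 10.8 w 0.008
[[0.809, -0.109, -0.577], [-0.588, -0.152, -0.795], [-0.001, 0.982, -0.187]] q [ 0.108  0.68  -0.046  1.564  1.078  1.88  -0.813]
```

{"api": "step_arm", "payload": {"commands": [[-0.001,-0.02,-0.002,0,0,0],[0,-0.02,0,0,0,0],[0,-0.02,0,0,0,0],[0,-0.016,0,0,0,0],[0,0,0,0,0,0],[0,0,0,0,0,0]]}}

```text
time: 58.45
ee_pos: [0.4761, -0.3452, 0.1648]
eef_rot: [0.732, -0.238, -0.197, 0.607]
ft_force: [0.1, -0.9, -0.2]
width: 0.008
```

{"api": "step_arm", "payload": {"commands": [[0,0,0,0,0,0],[0,0,0,0,0,0],[0,0,0,0,0,0],[0,0,0,0,0,0],[0,0,0,0,0,0]], "gripper": 0.25}}

```text
time: 58.95
ee_pos: [0.4758, -0.3449, 0.164]
eef_rot: [0.732, -0.237, -0.197, 0.607]
ft_force: [-0.4, 0.5, -0.3]
width: 0.0217
```

{"api": "step_arm", "payload": {"commands": [[0,0.03,0,0,0,0],[0,0.04,0,0,0,0],[0,0.05,0,0,0,0],[0,0.04,0,0,0,0],[0,0,-0.03,0.1,0,0],[0,0,-0.03,0.1,0,0]]}}

```text
time: 59.55
ee_pos: [0.4927, -0.3214, 0.3359]
eef_rot: [0.79, -0.256, -0.172, 0.529]
ft_force: [0.5, 0.0, -0.4]
width: 0.0216
```

{"api": "step_arm", "payload": {"commands": [[0,0,0,0.14,0,0],[0,0,0,0.14,0,0],[0,0,0,0.14,0,0],[0,0,0,0.14,0,0],[0,0,0,0.14,0,0],[0,0,0,0.14,0,0],[0,0,0,0.14,0,0],[0,0,0,0.14,0,0],[0,0,0,0.08,0,0],[0,0,0,0,0,0]]}}

```text
time: 60.55
ee_pos: [0.4906, -0.3249, 0.3355]
eef_rot: [0.95, -0.311, 0.002, -0.007]
ft_force: [0.7, 0.1, 0.3]
width: 0.0218
```

```bash
python3 - <<'E'
from h import *
np.set_printoptions(precision=4,suppress=True)
s=img("scene");t=img("top");cv2.imwrite("raw_s6.png",s);cv2.imwrite("raw_t6.png",t)
for b in pens("top",t,(95,175,77,75)): print("T",b)
for b in pens("scene",s,(145,258,80,62)): print("S",b)
go([.4038,.2697,.33],-4.8)
cv2.imwrite("pics/m10.png",np.hstack([cv2.resize(t[150:240,250:370],(400,300)),cv2.resize(s[120:210,220:340],(400,300))]))
E
```

```text
T (array([0.4056, 0.3061]), np.float64(-1.6617496815863324), np.float64(0.05795224439038507), -1, array([132, 217,  15,   5], dtype=int32))
T (array([0.4008, 0.2547]), np.float64(-2.0980322629984585), np.float64(0.014666158365087235), -1, array([150, 219,   4,   4], dtype=int32))
S (array([0.4495, 0.1396]), np.float64(-2.3501449959740763), np.float64(0.04255713442600942), -1, array([207, 258,  13,   4], dtype=int32))
S (array([0.4042, 0.2527]), np.float64(-0.8591145674688064), np.float64(0.02170185683401709), -1, array([194, 281,   6,   6], dtype=int32))
S (array([0.4081, 0.3021]), np.float64(1.49075243894122), np.float64(0.06298749080476383), -1, array([176, 286,  17,  12], dtype=int32))
t 60.65 pos [ 0.4926 -0.3217  0.3349] rot [-0.0132 -0.0018 -0.5438] then move [-0.1379 -0.5819  0.0049] w 0.0219 F [0.1 0.6 0. ]
```

View pics/m10.png

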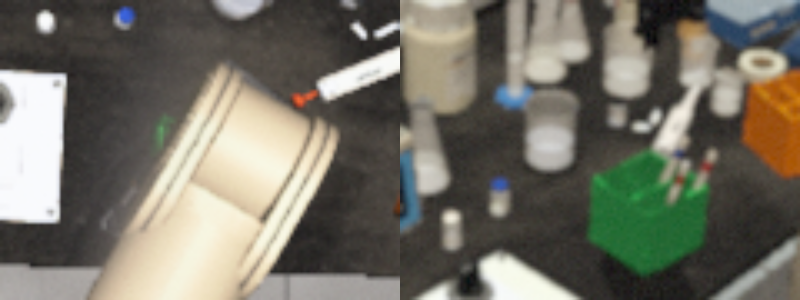

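{"api": "step_arm", "payload": {"commands": [[0,0,0,-0.013,0,-0.136],[0,0,0,0,0,-0.136],[0,0,0,0,0,-0.136],[0,0,0,0,0,-0.136],[0,-0.045,0,0,0,0],[0,-0.045,0,0,0,0],[-0.01,-0.045,0,0,0,0],[-0.01,-0.045,0,0,0,0],[-0.01,-0.045,0,0,0,0],[-0.01,-0.045,0,0,0,0],[-0.01,-0.045,0,0,0,0],[-0.01,-0.045,0,0,0,0]], "gripper": 0.4}}

```text
time: 61.85
ee_pos: [0.462, 0.0453, 0.3357]
eef_rot: [0.999, -0.04, 0.0, 0.0]
ft_force: [1.1, 0.4, -0.9]
width: 0.0349
```

{"api": "step_arm", "payload": {"commands": [[-0.01,-0.045,0,0,0,0],[-0.01,-0.045,0.02,0,0,0],[-0.02,-0.045,0.03,0,0,0],[-0.02,-0.045,0.03,0,0,0],[-0.018,-0.045,0.03,0,0,0],[0,-0.01,0.03,0,0,0],[0,0,0.04,0,0,0],[0,0,0.04,0,0,0],[0,0,0,0,0,0],[0,0,0,0,0,0]]}}

```text
time: 62.85
ee_pos: [0.4104, 0.2659, 0.1287]
eef_rot: [0.999, -0.04, 0.0, -0.001]
ft_force: [0.1, 0.2, 0.9]
width: 0.0345
```

```bash
python3 - <<'E'
from h import *
np.set_printoptions(precision=4,suppress=True)
go([.4038,.2685,.0225],-4.8)
E
```

```text
t 62.85 pos [0.4104 0.2659 0.1287] rot [-0.0015 -0.0004  0.0036] then move [-0.0068 -0.002   0.1062] w 0.0345 F [0.1 0.2 0.9]
```

{"api": "step_arm", "payload": {"commands": [[-0.007,-0.002,0.01,0,0,0.004],[0,0,0.03,0,0,0],[0,0,0.03,0,0,0],[0,0,0.02,0,0,0],[0,0,0.01,0,0,0],[0,0,0.006,0,0,0],[0,0,0,0,0,0]]}}

```text
time: 63.55
ee_pos: [0.4047, 0.2679, 0.0225]
eef_rot: [0.999, -0.044, 0.001, -0.001]
ft_force: [0.1, 0.6, -0.7]
width: 0.0347
```

{"api": "step_arm", "payload": {"commands": [[0,0,0,0,0,0],[0,0,0,0,0,0],[0,0,0,0,0,0],[0,0,0,0,0,0],[0,0,0,0,0,0],[0,0,0,0,0,0],[0,0,0,0,0,0]], "gripper": 0}}

```text
time: 64.25
ee_pos: [0.4047, 0.2676, 0.0223]
eef_rot: [0.999, -0.044, 0.001, -0.001]
ft_force: [-1.2, -1.1, 5.6]
width: 0.0093
```

{"api": "step_arm", "payload": {"commands": [[0,0,-0.03,0,0,0],[0,0,-0.05,0,0,0],[0,0,-0.05,0,0,0],[0,0,-0.05,0,0,0],[0.01,0,-0.05,0,0,0.11],[0.01,0,-0.05,0,0,0.11],[0.02,0,-0.03,0,0,0.11],[0.02,0,0,0,0,0.11],[0.01,0,0,0,0,0.105],[0,0,0,0,0,0]]}}

```text
time: 65.25
ee_pos: [0.4704, 0.2438, 0.3295]
eef_rot: [0.95, -0.313, -0.0, -0.001]
ft_force: [-0.1, -0.7, 0.0]
width: 0.0094
```

```bash
python3 - <<'E'
from h import *
np.set_printoptions(precision=4,suppress=True)
go([.50,-.29,.34],-36)
E
```

```text
t 65.25 pos [0.4704 0.2438 0.3295] rot [-0.0017  0.0008 -0.0078] then move [ 0.3377  0.4145 -0.0105] w 0.0094 F [-0.1 -0.7  0. ]
```

{"api": "step_arm", "payload": {"commands": [[0.034,0.0415,-0.001,0,0,0],[0.034,0.0415,-0.001,0,0,0],[0.034,0.0415,-0.001,0,0,0],[0.034,0.0415,-0.001,0,0,0],[0.034,0.0415,-0.001,0,0,0],[0.034,0.0415,-0.001,0,0,0],[0.034,0.0415,-0.001,0,0,0],[0.034,0.0415,-0.001,0,0,0],[0.034,0.0415,-0.001,0,0,0],[0.034,0.0415,-0.001,0,0,0],[0,0,0,0,0,0]]}}

```text
time: 66.35
ee_pos: [0.4945, -0.2609, 0.3371]
eef_rot: [0.95, -0.314, -0.001, -0.0]
ft_force: [-1.4, 0.7, -0.1]
width: 0.0091
```

{"api": "step_arm", "payload": {"commands": [[0,0,0,-0.14,0,0],[0,0,0,-0.14,0,0],[0,0,0,-0.14,0,0],[0,0,0,-0.14,0,0],[0,0,0,-0.14,0,0],[0,0,0,-0.14,0,0],[0,0,0,-0.14,0,0],[0,0,0,-0.14,0,0],[0,0,0,-0.14,0,0],[0,0,0,-0.14,0,0],[0,0,0,0,0,0],[0,0,0,0,0,0]]}}

```text
time: 67.55
ee_pos: [0.4971, -0.253, 0.3376]
eef_rot: [0.732, -0.237, -0.199, 0.607]
ft_force: [1.3, 0.7, 0.8]
width: 0.0091
```

```bash
python3 - <<'E'
from h import *
gow(1,1,.165)
E
```

```text
t 67.5 pos [ 0.4971 -0.253   0.3376] tgt [ 0.5262 -0.35    0.165 ] tool move [ 0.0812 -0.1582  0.0918] pen tilt deg 10.6 w 0.0091
[[0.808, -0.105, -0.579], [-0.589, -0.15, -0.794], [-0.003, 0.983, -0.183]] q [-0.135  0.605  0.074  1.456  0.988  2.05  -0.684]
```

{"api": "step_arm", "payload": {"commands": [[0.016,0,0.018,0,0,0],[0.016,0,0.018,0,0,0],[0.016,0,0.018,0,0,0],[0.016,0,0.018,0,0,0],[0.017,0,0.0198,0,0,0],[0,-0.02,0,0,0,0],[0,-0.03,0,0,0,0],[0,-0.02,0,0,0,0],[0,0,0,0,0,0],[0,0,0,0,0,0]]}}

```text
time: 68.55
ee_pos: [0.5158, -0.3654, 0.2533]
eef_rot: [0.731, -0.239, -0.199, 0.607]
ft_force: [-0.3, 0.1, 0.2]
width: 0.0092
```

```bash
python3 - <<'E'
from h import *
gow(1,1,.165)
E
```

```text
t 68.5 pos [ 0.5158 -0.3654  0.2533] tgt [ 0.526  -0.3498  0.165 ] tool move [-0.001  -0.0902 -0.0022] pen tilt deg 10.5 w 0.0092
[[0.806, -0.108, -0.582], [-0.592, -0.148, -0.792], [-0.001, 0.983, -0.183]] q [ 1.000e-03  7.560e-01  1.150e-01  1.409e+00  1.032e+00  1.862e+00
 -7.020e-01]
```

{"api": "step_arm", "payload": {"commands": [[-0.001,-0.025,-0.004,0,0,0],[0,-0.025,0,0,0,0],[0,-0.022,0,0,0,0],[0,-0.018,0,0,0,0],[0,0,0,0,0,0],[0,0,0,0,0,0]]}}

```text
time: 69.15
ee_pos: [0.5272, -0.3482, 0.1658]
eef_rot: [0.73, -0.239, -0.199, 0.608]
ft_force: [-0.6, -0.8, 0.7]
width: 0.0093
```

{"api": "step_arm", "payload": {"commands": [[0,0,0,0,0,0],[0,0,0,0,0,0],[0,0,0,0,0,0],[0,0,0,0,0,0],[0,0,0,0,0,0]], "gripper": 0.25}}

```text
time: 69.65
ee_pos: [0.5269, -0.348, 0.1649]
eef_rot: [0.73, -0.239, -0.199, 0.608]
ft_force: [0.5, -0.2, -0.7]
width: 0.0218
```

{"api": "step_arm", "payload": {"commands": [[0,0.03,0,0,0,0],[0,0.04,0,0,0,0],[0,0.05,0,0,0,0],[0,0.04,0,0,0,0],[0,0,-0.03,0.1,0,0],[0,0,-0.03,0.1,0,0]]}}

```text
time: 70.25
ee_pos: [0.5443, -0.3239, 0.3366]
eef_rot: [0.788, -0.258, -0.174, 0.531]
ft_force: [1.0, -0.4, -1.3]
width: 0.0217
```

{"api": "step_arm", "payload": {"commands": [[0,0,0,0.14,0,0],[0,0,0,0.14,0,0],[0,0,0,0.14,0,0],[0,0,0,0.14,0,0],[0,0,0,0.14,0,0],[0,0,0,0.14,0,0],[0,0,0,0.14,0,0],[0,0,0,0.14,0,0],[0,0,0,0.08,0,0],[0,0,0,0,0,0]]}}

```text
time: 71.25
ee_pos: [0.5421, -0.3277, 0.3364]
eef_rot: [0.949, -0.314, 0.002, -0.005]
ft_force: [-0.5, -0.2, -0.0]
width: 0.0217
```

{"api": "step_arm", "payload": {"commands": [[-0.025,-0.035,0,0,0,0],[-0.025,-0.035,0,0,0,0],[-0.025,-0.035,0,0,0,0],[-0.025,-0.035,0,0,0,0],[-0.025,-0.035,0,0,0,0],[-0.025,-0.035,0,0,0,0],[-0.025,-0.035,0,0,0,0],[-0.025,-0.035,0,0,0,0],[-0.025,-0.035,0,0,0,0],[-0.025,-0.035,0,0,0,0],[0,0,0,0,0,0]]}}

```text
time: 72.35
ee_pos: [0.548, 0.1141, 0.3396]
eef_rot: [0.952, -0.305, 0.001, -0.005]
ft_force: [0.0, -0.1, 0.3]
width: 0.0216
```

```bash
python3 - <<'E'
from h import *
s=img("scene");t=img("top");go([.45,.1,.33],-36)
cv2.imwrite("raw_t7.png",t);cv2.imwrite("raw_s7.png",s)
cv2.imwrite("pics/m11.png",np.vstack([np.hstack([cv2.resize(t[150:240,250:370],(400,300)),cv2.resize(s[120:210,220:340],(400,300))]),np.hstack([cv2.resize(t[150:240,100:250],(400,300)),cv2.resize(s[190:310,140:300],(400,300))])]))
E
```

```text
t 72.45 pos [0.5492 0.1076 0.3395] rot [-0.0089  0.0003  0.0003] then move [-0.0757  0.0645  0.0095] w 0.0218 F [-0.2 -0.5  0.4]
```

View pics/m11.png

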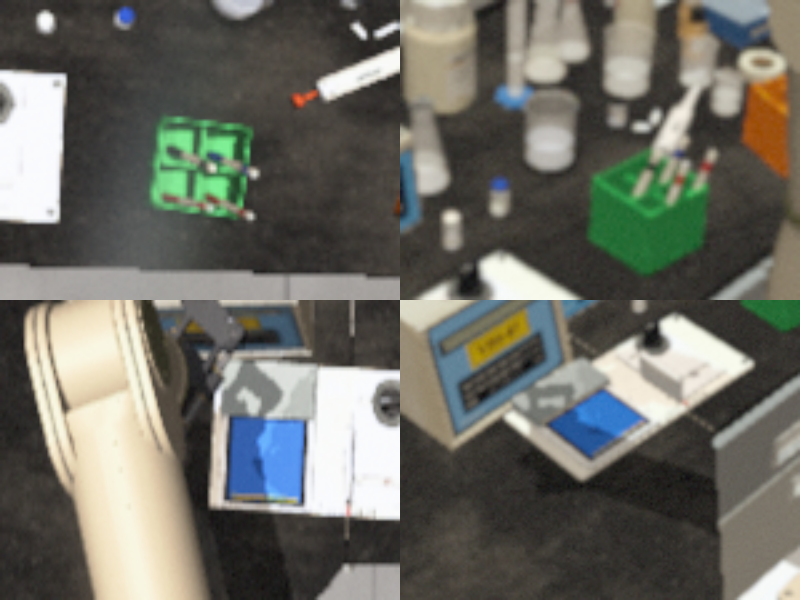

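{"api": "step_arm", "payload": {"commands": [[-0.03,0.02,0,0,0,0],[-0.03,0.02,0,0,0,0],[-0.015,0.02,0,0,0,0],[0,0,0,0,0,0],[0,0,0,0,0,0]]}}

```text
time: 72.95
ee_pos: [0.4538, 0.1006, 0.3396]
eef_rot: [0.95, -0.312, 0.002, -0.005]
ft_force: [1.1, 0.6, -0.2]
width: 0.0216
```

```bash
python3 - <<'E'
from h import *
t=cv2.imread("raw_t7.png");s=cv2.imread("raw_s7.png");t0=cv2.imread("raw_t1.png");s0=cv2.imread("raw_s1.png")
f=lambda i,x,y,w=26,h=26:cv2.resize(i[y:y+h,x:x+w],(290,290),interpolation=cv2.INTER_CUBIC)
cv2.imwrite("pics/m12.png",np.vstack([np.hstack([f(t0,234,168),f(s0,228,194)]),np.hstack([f(t,234,168),f(s,228,194)])]))
# fence edges + mark, pad front
yaw=-.0165;Rz=Ro.from_euler("z",yaw);S=np.array([.5253,-.0337,0]);L=lambda p:Rz.inv().apply(np.asarray(p)-S).round(4)
for r in (193,196,199,202): print(t[r,226:236,1],t0[r,226:236,1])
b=blob(t,(180,175,45,40),[((95,120,60),(125,255,255))]);print("pad",L(ray("top",b[1],b[6]+.5,.018)))
go([.45,.1,.33])
E
```

```text
[250 251 250 250 251 233 175 242 250 250] [252 252 251 252 251 237 177 243 251 252]
[251 250 246 240 251 233 197 251 251 250] [251 251 247 243 251 234 205 252 251 252]
[250 251 246 239 250 234 197 250 250 250] [251 251 248 242 251 234 200 251 251 251]
[251 251 245 239 251 235 193 242 249 246] [251 251 249 246 252 237 194 245 250 248]
pad [-0.0795  0.0943  0.018 ]
t 72.95 pos [0.4538 0.1006 0.3396] rot [0. 0. 0.] then move [-0.0027  0.0028  0.0096] w 0.0216 F [ 1.1  0.6 -0.2]
```

View pics/m12.png

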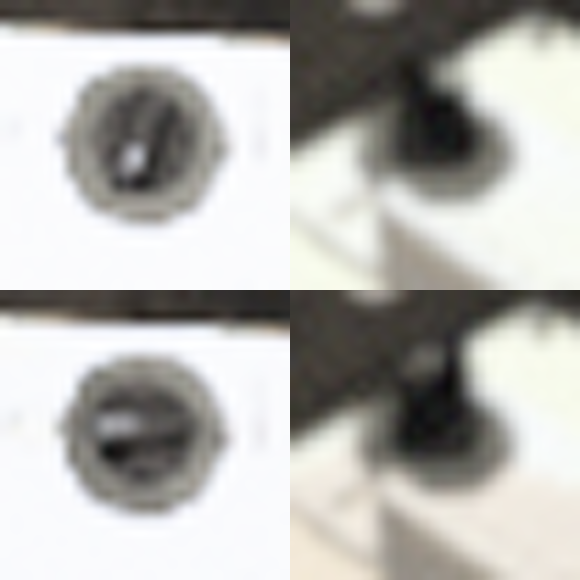

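```bash
python3 -c "
from bench import *
print(close_job())"
```

```text
the job is handed in; nothing more can be done
None
```

The station is set and the job is handed in, at about 73 s of the 210 s allowed. `close_job` gives no verdict, so the results below are from my own measurements and pictures.

- **Fence:** slid about 27 mm while the knob was slack. Its wall centre measured −30 mm in station y, and the mark −29 to −31 mm depending on the camera, so they agree to about 1 mm. The wall had not moved in the last picture.
- **Clamp:** turned clockwise about 1.43 rad at the wrist. The picture shows the grip bar swung round by about 80°. The wrist force rose to about 15 N while turning, partly because the grip was slightly off the knob's axis.
- **Pad:** dragged with about 15 N of pressure. The fingers travelled about 53 mm and the drag force rose from 2 N to 7 N at the end, which points to the front stop. The top camera shows about 48 mm of travel, but its pixels are 4 mm, so 50 mm was not confirmed by picture.
- **Pens:** all four (two red pens, blue and black markers) stand in the green tidy, one per well. One red pen was knocked about 3 cm partway through; I measured it again and picked it up from there. I did not measure how far the pens lean, but the wells limit it to about 0.54 rad.
- **Vials and arm:** both vials are still standing. The arm was parked clear of everything with the gripper empty, and the wrist force was near zero.

The only check that disagreed was the pad travel. I used 14 pictures, which is the full budget.

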